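# Lock the lathe and sort the turned pillars

### The job

Make the lathe safe first by throwing its spindle-lock lever into the notch with the brass marker, then clear the chisel off the nest tray and lay it flat in the dark wooden tool trough, lengthwise. Only after that sort all the turned pillars: those with a round disc tag into the tray marked with a disc, those with a bar tag into the tray marked with a bar, each lying flat on the floor of a pocket of its own. Leave the lever in its notch, and the glue, mug, cork block, wooden slice and tape where they are.

Things in the scene. Friction and masses are not known exactly. Their poses are not given: they have to be found in the camera images.
- lathe: White and blue mini wood lathe on the left of the bench, fixed, its bed along its x, 140 mm behind (+y) its origin. Origin on the bench under the pivot of the spindle-lock lever, which stands on a grey bracket before the bed. Nothing of the lathe is higher than 150 mm within 115 mm (in y) of the lever's plane.
- lock_lever (a joint): Angle of the spindle-lock lever about the lathe's y axis: 0 upright, positive leans to the lathe's +x, range -0.85 to 0.85. The grey quadrant beside it has notches at -0.55, -0.10, 0.35 and 0.80; the one with the brass marker is at 0.35. It stays where it is left (friction, about 2 N at the knob; no click).
- lever_knob (a point): Centre of the black ball knob, 32 mm in diameter, at the end of the 120 mm lever (12 mm steel rod below it).
- lever_pivot (a point): Pivot of the lever, 60 mm above the bench; the lever swings in the lathe's x-z plane through it.
- marked_notch (a point): Where the knob's centre is when the lever stands exactly in the brass-marked notch (120 mm from the pivot); the brass marker itself is on the quadrant, below this point.
- disc_tray: Fixed plywood tray, origin on the bench under the centre of its nests. Three open pockets centred at y = -58, 0, +58 mm, each 108 mm long (x) by 52 mm wide; floor 6 mm, wall tops 18 mm above the bench, walls 6 mm thick. A low lip on the +x side (x 60 to 98 mm) bears its mark at x = 79 mm: a single round disc of dark steel, 30 mm.
- bar_tray: Fixed plywood tray, origin on the bench under the centre of its nests. Three open pockets centred at y = -58, 0, +58 mm, each 108 mm long (x) by 52 mm wide; floor 6 mm, wall tops 18 mm above the bench, walls 6 mm thick. A low lip on the +x side (x 60 to 98 mm) bears its mark at x = 79 mm: a narrow straight bar of dark steel, 70 x 10 mm.
- trough: Dark wooden tool trough fixed to the bench at the right, 262 mm long (along its x) and 97 mm wide, inside 250 x 85 mm; floor 6 mm and wall tops 15 mm above the bench. Origin under its centre on the bench.
- chisel: Woodturning chisel, 200 mm long, 0.2 kg, at first lying across the pocket walls of the disc tray. Origin at the centre of its flat-sided pale wooden handle (120 mm long, 26 mm wide, 22 mm high), x towards the steel blade (20 x 5 mm), which reaches to x = 140 mm. It balances within 25 mm of the origin.
- chisel_mid (a point): Middle of the chisel's full length, 40 mm from the handle's centre towards the blade.
- disc1: Turned pale-wood clock pillar lying on its side, 90 mm long: square middle block 50 mm long, 36 x 36 mm, round ends 26 mm in diameter. A round disc tag, 25 mm, of dark steel is let flush into each of the block's four long faces. Origin at the pillar's centre (18 mm above what it lies on), x along its length. 0.09 kg. May be absent (None).
- disc2: Turned pale-wood clock pillar lying on its side, 90 mm long: square middle block 50 mm long, 36 x 36 mm, round ends 26 mm in diameter. A round disc tag, 25 mm, of dark steel is let flush into each of the block's four long faces. Origin at the pillar's centre (18 mm above what it lies on), x along its length. 0.09 kg. May be absent (None).
- disc3: Turned pale-wood clock pillar lying on its side, 90 mm long: square middle block 50 mm long, 36 x 36 mm, round ends 26 mm in diameter. A round disc tag, 25 mm, of dark steel is let flush into each of the block's four long faces. Origin at the pillar's centre (18 mm above what it lies on), x along its length. 0.09 kg. May be absent (None).
- bar1: Turned pale-wood clock pillar lying on its side, 90 mm long: square middle block 50 mm long, 36 x 36 mm, round ends 26 mm in diameter. A narrow bar tag, 44 x 8 mm, along its length, of dark steel is let flush into each of the block's four long faces. Origin at the pillar's centre (18 mm above what it lies on), x along its length. 0.09 kg. May be absent (None).
- bar2: Turned pale-wood clock pillar lying on its side, 90 mm long: square middle block 50 mm long, 36 x 36 mm, round ends 26 mm in diameter. A narrow bar tag, 44 x 8 mm, along its length, of dark steel is let flush into each of the block's four long faces. Origin at the pillar's centre (18 mm above what it lies on), x along its length. 0.09 kg. May be absent (None).
- bar3: Turned pale-wood clock pillar lying on its side, 90 mm long: square middle block 50 mm long, 36 x 36 mm, round ends 26 mm in diameter. A narrow bar tag, 44 x 8 mm, along its length, of dark steel is let flush into each of the block's four long faces. Origin at the pillar's centre (18 mm above what it lies on), x along its length. 0.09 kg. May be absent (None).
- glue: White glue bottle, 38 mm in diameter, 100 mm high; origin under its centre. Bystander.
- mug: White mug, 76 mm in diameter, 85 mm high; origin under its centre. Bystander.
- sanding_block: Cork sanding block 70 x 45 x 28 mm; origin under its centre. Bystander.
- slice: Dark wooden slice 68 mm in diameter, 20 mm high; origin under its centre. Bystander.
- tape: Roll of paper tape 68 mm in diameter, 20 mm high, left of the trays; origin under its centre. Bystander.

How it is judged:
On the way, in this order (a step that is already met when the one before it is completed fails the run):
1. the spindle-lock lever stands in the brass-marked notch (value of joint lock_lever between 0.26 and 0.44 rad and velocity of joint lock_lever between -0.05 and 0.05 rad/s), for 0.3 s.
2. the chisel lies in the tool trough, let go (x of chisel_mid in the frame of trough between -0.03 and 0.03 m and y of chisel_mid in the frame of trough between -0.033 and 0.033 m and z of chisel_mid in the frame of trough between 0.012 and 0.023 m and angle between the x axis of chisel and the x axis of trough, either way round below 0.3 rad and linear speed of chisel below 0.03 m/s and contact force between the fingers and chisel below 0.1 N), for 0.3 s.
At the end, for the whole second after the job is handed in: Lever within 0.09 rad of 0.35; chisel lengthwise on the trough floor (middle within 30 mm along, 33 mm across; 0.3 rad); each pillar present lies on a pocket floor (4.5 mm) of the tray with its mark, within 20 mm lengthwise and 0.25 rad; all at rest (all of step 1 and x of chisel_mid in the frame of trough between -0.03 and 0.03 m and y of chisel_mid in the frame of trough between -0.033 and 0.033 m and z of chisel_mid in the frame of trough between 0.012 and 0.023 m and angle between the x axis of chisel and the x axis of trough, either way round below 0.3 rad and linear speed of each of chisel, disc1, disc2, disc3, bar1, bar2, bar3 below 0.03 m/s and x of disc1 in the frame of disc_tray between -0.02 and 0.02 m and y of disc1 in the frame of disc_tray between -0.075 and 0.075 m and z of disc1 in the frame of disc_tray between 0.018 and 0.0285 m and angle between the x axis of each of disc1, disc2, disc3 and the x axis of disc_tray, either way round below 0.25 rad and x of disc2 in the frame of disc_tray between -0.02 and 0.02 m and y of disc2 in the frame of disc_tray between -0.075 and 0.075 m and z of disc2 in the frame of disc_tray between 0.018 and 0.0285 m and x of disc3 in the frame of disc_tray between -0.02 and 0.02 m and y of disc3 in the frame of disc_tray between -0.075 and 0.075 m and z of disc3 in the frame of disc_tray between 0.018 and 0.0285 m and x of bar1 in the frame of bar_tray between -0.02 and 0.02 m and y of bar1 in the frame of bar_tray between -0.075 and 0.075 m and z of bar1 in the frame of bar_tray between 0.018 and 0.0285 m and angle between the x axis of each of bar1, bar2, bar3 and the x axis of bar_tray, either way round below 0.25 rad and x of bar2 in the frame of bar_tray between -0.02 and 0.02 m and y of bar2 in the frame of bar_tray between -0.075 and 0.075 m and z of bar2 in the frame of bar_tray between 0.018 and 0.0285 m and x of bar3 in the frame of bar_tray between -0.02 and 0.02 m and y of bar3 in the frame of bar_tray between -0.075 and 0.075 m and z of bar3 in the frame of bar_tray between 0.018 and 0.0285 m); the robot touches nothing.
It fails at once if a pillar is lifted before the lever is in the marked notch and the chisel has been cleared into the trough (height (world z) of any of disc1, bar1, disc2, bar2, disc3, bar3 above 0.06 m and (value of joint lock_lever below 0.15 rad or value of joint lock_lever above 0.55 rad or horizontal distance between chisel_mid and trough above 0.1 m)).
It fails at once if the glue, mug, cork block, slice or tape is pushed more than 50 mm away or knocked over (distance of any of glue, mug, sanding_block, slice, tape from where it was at the start of the episode above 0.05 m or angle between any of glue, mug's own z axis and vertical above 0.6 rad).
Of disc1, bar1, disc2, bar2, disc3, bar3 only 4 to 6 are there at a start; the rules pass over those that are not, and their reading is None.
At some moment in a run one of disc1, bar1, disc2, bar2, disc3, bar3 may be knocked a few centimetres aside while the robot is not near it.
Once in a run the grip may slacken for a moment while it holds something.
It also fails if it takes over 210 s, if anything falls off the work surface, if the arm or the gripper's body presses on something with over 40 N, if the wrist force passes 120 N, or if a joint passes its speed limit or range.

### The arm

A 6-joint arm with a two-finger parallel gripper is mounted at the origin on the work surface. World frame = base frame: x ahead of the robot, y to its left, z up, the work surface at z = 0. Lengths are in m, angles in rad, forces in N, time in s.
With the tool pointing down it reaches from about 0.275 to 0.725 m from the base axis. Payload 15.9 kg.
Tool frame: the origin (TCP) lies between the finger pads; the fingertips stand 25 mm ahead of it and the grasp point (between the pads) lies 6 mm ahead of it; z points along the fingers, y is the direction in which the jaws open and shut (so a half turn about z gives the same grasp; the last joint's range is limited). The gripper opens to 85 mm and grips with 20 to 120 N. Pads are 22 mm wide; open, the fingers measure 114 mm over their backs; the gripper's body (76 mm by 85 mm) begins 54 mm behind the grasp point. The pads swing forward as they close: fully open they stand 13 mm farther back than shut.
Start: joints at [0, 0.213, -0.034, 1.323, 0, 1.571], TCP at [0.5, -0, 0.256] pointing down, gripper open.
Joint ranges: [-2.98, 2.98], [-0.74, 1.72], [-1.14, 1.35], [-2.1, 2.04], [-1.57, 1.44], [-3.14, 3.14]. Speed limits (rad/s): [1.89, 1.89, 2.39, 2.57, 3.14, 3.14].

### API

Orientations are given as a rotation vector (axis times angle).
In Python, from bench import observe, camera, camera_model, sign_off, spot_in, outline_of, tip_of gives the robot as it stands. The module is installed in compiled form; this text tells all that it offers.
- The arm moves only by the tool jog_arm, never from a script. Its argument "steps" is a list of rows, each an object of numbers: "ax", "ay", "az": the turn, a rotation vector about the tool's x, y, z in degrees; "x", "y", "z": the shift along the tool's x, y, z in mm; "fingers": the opening in per cent of the stroke, from 0 (shut) to 100 (fully open). In form: [{"ax": .., "ay": .., "az": .., "x": .., "y": .., "z": .., "fingers": ..}, ...]. A call has 1 to 5 rows; each row is the pose to reach, as a shift and turn from the pose commanded when the call began, along the tool's axes at that moment; what a row does not reach only later rows make up. A row lasts 1/8 s, in which the tool goes at most 62.5 mm and 10.7 degrees, less where a joint would pass 70% of its speed; a pose out of reach is approached as far as the arm can. A call with a gripper value outside its range is refused whole. The fingers move at their own pace and stop on an object; "force" is the grip in N (left out, the last holds). Time passes only in rows, so rows that repeat a pose let the fingers close. It gives the time, the measured TCP pose, the force and the opening at its end, in the units of the state.
- observe(): the state, without advancing time (a new reading comes with each control period).
- camera(name): name is "scene" or "side" or "wrist"; returns the picture (480x640x3 uint8, red, green, blue); there is no depth.
- camera_model(name): a dict with "vfov" (degrees; the focal length in pixels is half the picture's height over the tangent of half this angle, whatever the lens; pixels are square), "cx", "cy" (the principal point, pixels), "origin" and "rotation" of the camera in the world. Camera axes: x right, y up, looking along -z (the intrinsics and any distortion apply to the point x, -y, -z); pixel columns grow to the right and rows downward; lengths in m; the calibration is good to about 2 mm. The wrist camera is an equidistant fisheye: a pixel r from the principal point sees the ray r / f radians off the axis. A picture is of the moment at which its call begins: read the wrist's pose just before it. camera_model takes no time and is no camera call; for the wrist camera it gives the pose at the moment of the call.
- sign_off(): hands the job in, once; it reports no verdict.
Trained networks look in the newest picture that a camera, given by its name, has taken for a name from the list of things; names that differ only in an ending like _2 or _b are one class to them, and where a whole thing is asked for, a point or a joint stands for the part that bears it (a point fixed in the world has none). Each returns a list of dicts, best first, with "confidence" (0 to 1); they miss things now and then, are a little off and sometimes report something else, mostly with a low value. They report only what shows in the picture. A call takes as long as a camera call.
- spot_in(camera, query): "xy" ([column, row] in pixels, amid what is visible of it).
- outline_of(camera, query): "mask" (480x640 bool, what is visible of it) and "xy" ([column, row] in pixels, amid what is visible of it).
- tip_of(camera, query): "xy" ([column, row] in pixels: a listed point, or the origin of a listed thing).
The state is a dict: "time": time; "joint_positions": joint angles; "qvel": joint speeds; "effort": joint torques, N m; "tool_pos": TCP position; "tcp_rot": TCP orientation; "contact_force": force on the tool from outside, world axes, zero at the start; "moment": the same for the moment, N m; "width": finger opening in m.
Only numpy, scipy, OpenCV 4.12 (cv2) and the standard library are available. Lean on these libraries where they do the work, as an engineer would, in place of code of your own. Each camera call takes 0.05 s, during which the arm holds its last target.

## Working session

There is one attempt and no reset: what is moved stays moved. The work goes in short steps, Python scripts to look and compute and a tool call to move; the robot and the scene stay as the last step left them, time stands still between calls to the robot, and variables do not carry over. Pictures are saved under pics/ and viewed, and the job is handed in when it is done.

Besides the shell and the picture viewer there is one more tool, called after ">>>" by a JSON object that holds its "fn" and its "kwargs". jog_arm: Moves the arm, as the interface text tells. Its arguments: {"type":"object","properties":{"steps":{"type":"array","items":{"type":"object","properties":{"ax":{"type":"number"},"ay":{"type":"number"},"az":{"type":"number"},"x":{"type":"number"},"y":{"type":"number"},"z":{"type":"number"},"fingers":{"type":"number"}}}},"force":{"type":"number"}},"required":["steps"]}

```bash
ls; mkdir -p pics
python3 - <<'E'
from bench import *
import cv2
print(observe())
for n in ["scene","side","wrist"]:
    im=camera(n); cv2.imwrite(f"pics/{n}0.png",im[:,:,::-1]); print(n,camera_model(n))
E
```

```text
pics
{'time': 0.0, 'joint_positions': array([ 2.12435715e-05,  2.13371368e-01, -3.50435756e-02,  1.32349737e+00,
       -2.72985275e-06,  1.57078664e+00]), 'qvel': array([ 0.00098286,  0.00131788, -0.00190518,  0.00044904,  0.00059718,
        0.00123206]), 'effort': array([-1.43474466e-03, -6.86183596e+01,  4.87125492e+01,  1.75234705e-02,
       -1.83502889e-04, -7.31988712e-05]), 'tool_pos': array([4.99694944e-01, 9.82201007e-06, 2.55814704e-01]), 'tcp_rot': array([-2.22085032e+00, -2.22091902e+00,  1.24228056e-03]), 'contact_force': array([ 0.1999585 , -0.85631145,  0.4052388 ]), 'moment': array([ 0.06019104, -0.01299553, -0.0061987 ]), 'width': 0.08523014427266583}
scene {'vfov': 57.37604570672986, 'cx': 324.98283247305864, 'cy': 234.23391608727957, 'origin': array([ 1.34282059, -0.00879155,  0.86882167]), 'rotation': array([0.62266603, 0.64681978, 1.4767366 ])}
side {'vfov': 53.43843479361815, 'cx': 318.7202161192861, 'cy': 236.798540582131, 'origin': array([ 0.02802214, -0.72043916,  0.72196939]), 'rotation': array([ 0.94414306, -0.33017154, -0.60120355])}
wrist {'vfov': 65.70646984690485, 'cx': 313.8907850797024, 'cy': 238.73146053412594, 'origin': array([0.49953494, 0.0727772 , 0.37230556]), 'rotation': array([-0.28898981,  0.00153061, -0.00045558])}
```

View pics/scene0.png

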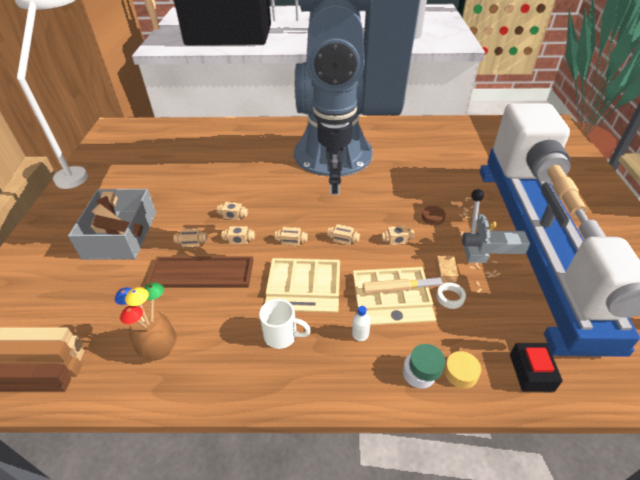

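View pics/side0.png

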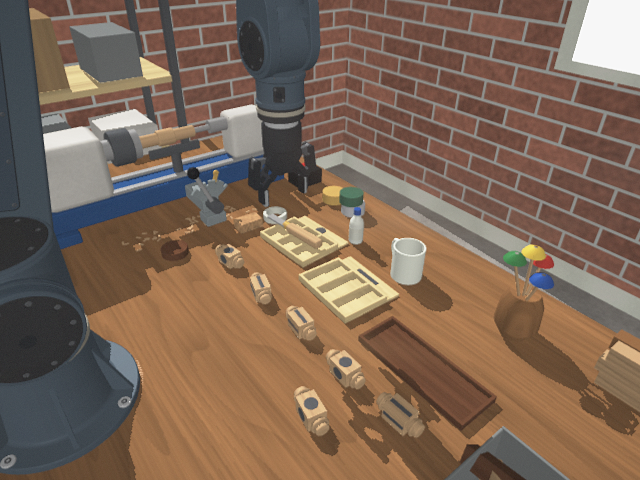

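View pics/wrist0.png

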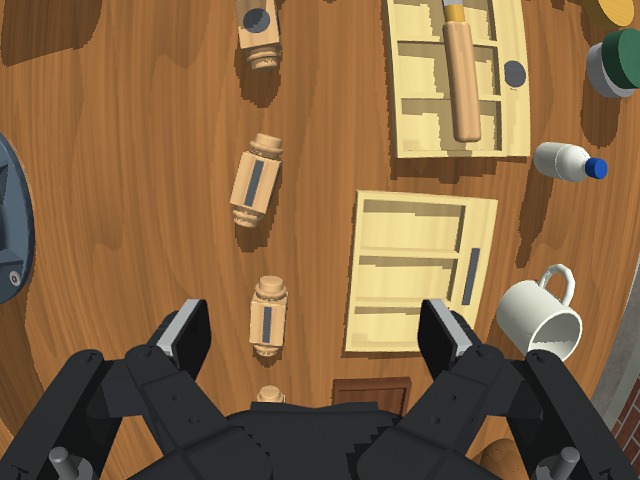

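```bash
cat > h.py <<'E'
from bench import *
import numpy as np, cv2
from scipy.spatial.transform import Rotation as R
from scipy.optimize import least_squares
def ray(n,xy,m=None):
    m=m or camera_model(n); f=240/np.tan(np.radians(m['vfov'])/2)
    u=(np.array(xy,float)-[m['cx'],m['cy']])/f
    if n=='wrist':
        r=np.hypot(*u); s=np.sin(r)/r if r>1e-9 else 1
        d=np.array([u[0]*s,-u[1]*s,-np.cos(r)])
    else: d=np.array([u[0],-u[1],-1]); d/=np.linalg.norm(d)
    return m['origin'],R.from_rotvec(m['rotation']).apply(d)
def onz(n,xy,z,m=None):
    o,d=ray(n,xy,m); return o+d*(z-o[2])/d[2]
def proj(n,P,m=None):
    m=m or camera_model(n); f=240/np.tan(np.radians(m['vfov'])/2)
    c=R.from_rotvec(m['rotation']).inv().apply(np.array(P)-m['origin']); v=np.array([c[...,0],-c[...,1]]).T; w=-c[...,2]
    if n=='wrist':
        h=np.linalg.norm(v,axis=-1); th=np.arctan2(h,w); k=(th/h)
        u=v*np.array(k)[...,None]
    else: u=v/np.array(w)[...,None]
    return u*f+[m['cx'],m['cy']]
def tri(*obs):
    A=np.zeros((3,3));b=np.zeros(3)
    L=[ray(*o) for o in obs]
    for o,d in L:
        M=np.eye(3)-np.outer(d,d);A+=M;b+=M@o
    p=np.linalg.solve(A,b)
    return p,[np.linalg.norm(np.cross(p-o,d)) for o,d in L]
def goal(pos,tilt_rot):  # desired TCP pose -> shift mm in tool frame, turn deg
    s=observe();R0=R.from_rotvec(s['tcp_rot'])
    sh=R0.inv().apply(np.array(pos)-s['tool_pos'])*1000
    tr=(R0.inv()*tilt_rot).as_rotvec(degrees=True)
    return np.round(sh,1),np.round(tr,1)
def down(yaw): # tool down, jaw axis (tool y) at world angle yaw (0 = along x)
    y=np.array([np.cos(yaw),np.sin(yaw),0]);z=np.array([0,0,-1.]);x=np.cross(y,z)
    return R.from_matrix(np.stack([x,y,z],1))
def snap(n,name):
    im=camera(n);cv2.imwrite(f'pics/{name}.png',im[:,:,::-1]);return im
E
python3 - <<'E'
from h import *
for n in ["scene","side","wrist"]:
    camera(n)
    for q in ["lever_knob","lever_pivot","marked_notch","lathe","disc_tray","bar_tray","trough","chisel","chisel_mid","glue","mug","sanding_block","slice","tape","disc1","bar1"]:
        r=tip_of(n,q)
        print(n,q,[(np.round(a['xy']).astype(int).tolist(),round(a['confidence'],2)) for a in r])
print(observe()['time'])
E
```

```text
scene lever_knob [([477, 194], 0.82)]
scene lever_pivot [([470, 236], 0.72), ([291, 237], 0.24)]
scene marked_notch [([482, 214], 0.77), ([401, 282], 0.34)]
scene lathe [([468, 254], 0.79)]
scene disc_tray [([387, 291], 0.97)]
scene bar_tray [([304, 281], 0.59)]
scene trough [([202, 273], 0.88)]
scene chisel [([384, 286], 0.63)]
scene chisel_mid [([404, 282], 0.82), ([468, 254], 0.29)]
scene glue [([359, 336], 0.7)]
scene mug [([282, 332], 0.8)]
scene sanding_block [([444, 271], 0.57)]
scene slice [([434, 215], 0.84), ([360, 337], 0.54)]
scene tape [([451, 300], 0.81), ([302, 281], 0.53)]
scene disc1 [([398, 235], 0.87), ([235, 211], 0.66), ([236, 236], 0.65), ([443, 270], 0.58)]
scene bar1 [([191, 239], 0.91), ([342, 238], 0.85), ([292, 235], 0.7), ([436, 215], 0.55)]
side lever_knob [([196, 174], 0.69), ([356, 240], 0.67), ([292, 228], 0.45)]
side lever_pivot [([216, 206], 0.61)]
side marked_notch [([221, 165], 0.97), ([400, 416], 0.38)]
side lathe [([218, 223], 0.84)]
side disc_tray [([298, 245], 0.78)]
side bar_tray [([345, 289], 0.91), ([304, 234], 0.6)]
side trough [([419, 370]
[... 391 characters left out ...]
7), ([231, 255], 0.87), ([310, 409], 0.67), ([217, 204], 0.39)]
side bar1 [([260, 289], 0.74), ([400, 418], 0.71), ([299, 321], 0.61), ([292, 229], 0.26), ([218, 222], 0.2)]
wrist lever_knob []
wrist lever_pivot []
wrist marked_notch []
wrist lathe [([442, 69], 0.37)]
wrist disc_tray [([442, 72], 0.92)]
wrist bar_tray [([403, 276], 0.6)]
wrist trough [([458, 40], 0.46)]
wrist chisel [([463, 82], 0.91)]
wrist chisel_mid [([458, 42], 0.57), ([271, 318], 0.46)]
wrist glue [([543, 156], 0.8), ([441, 72], 0.49)]
wrist mug [([518, 306], 0.89)]
wrist sanding_block []
wrist slice []
wrist tape [([542, 157], 0.3)]
wrist disc1 [([258, 23], 0.75)]
wrist bar1 [([254, 178], 0.75), ([268, 316], 0.57)]
2.7
```

Run:
```python
from h import *
P={'knob':([477,194],[193,173]),'pivot':([470,236],[216,206]),'notch':([482,214],[221,165]),'chisel':([384,286],[303,233]),'cmid':([404,282],[290,227])}
for k,(a,b) in P.items():
    p,e=tri(('scene',a),('side',b));print(k,p.round(4),np.round(e,4))
for k,a,b,z in [('lathe',[468,254],[218,223],0),('disc_tray',[387,291],[298,245],0),('bar_tray',[304,281],[345,289],0),('trough',[202,273],[419,370],0),('glue',[359,336],[357,242],0),('mug',[282,332],[405,274],0),('slice',[434,215],[176,257],0),('tape',[451,300],[275,216],0),('sand',[444,271],[244,226],0),
 ('d1',[398,235],[231,255],.018),('d2',[235,211],[310,409],.018),('d3',[236,236],[346,368],.018),('b1',[191,239],[400,416],.018),('b2',[342,237],[260,289],.018),('b3',[292,235],[299,321],.018)]:
    print(k,onz('scene',a,z).round(4)[:2],onz('side',b,z).round(4)[:2])
im=camera('scene');cv2.imwrite('pics/s1.png',cv2.resize(im[150:300,400:560,::-1],None,fx=4,fy=4,interpolation=2))
im=camera('side');cv2.imwrite('pics/s2.png',cv2.resize(im[140:290,150:350,::-1],None,fx=4,fy=4,interpolation=2))
```

```text
knob [0.4607 0.3627 0.1717] [0.0007 0.0007]
pivot [0.5065 0.3549 0.0638] [0.003 0.003]
notch [0.5393 0.3558 0.1738] [0.0019 0.0019]
chisel [0.6431 0.1248 0.0343] [0.0056 0.0056]
cmid [0.6327 0.1732 0.0342] [0.003 0.003]
lathe [0.5075 0.3648] [0.5116 0.3632]
disc_tray [0.6359 0.1316] [0.6287 0.1359]
bar_tray [ 0.6018 -0.0798] [ 0.6104 -0.0784]
trough [ 0.5728 -0.3513] [ 0.5668 -0.3496]
glue [0.7685 0.0543] [0.7634 0.0515]
mug [ 0.7572 -0.1248] [ 0.7645 -0.1242]
slice [0.3445 0.3004] [0.3484 0.2807]
tape [0.665  0.2868] [0.6622 0.2975]
sand [0.5692 0.2878] [0.5624 0.3047]
d1 [0.4497 0.1787] [0.4537 0.1804]
d2 [ 0.3417 -0.2969] [ 0.3392 -0.3027]
d3 [ 0.4504 -0.2771] [ 0.4474 -0.2717]
b1 [ 0.4616 -0.402 ] [ 0.4526 -0.4073]
b2 [0.4567 0.0215] [0.4412 0.0233]
b3 [ 0.4475 -0.1192] [ 0.451  -0.1153]
```

View pics/s1.png

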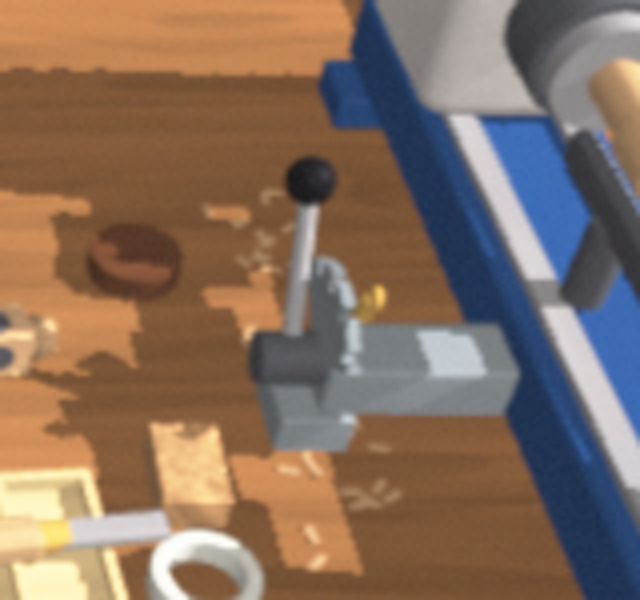

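View pics/s2.png

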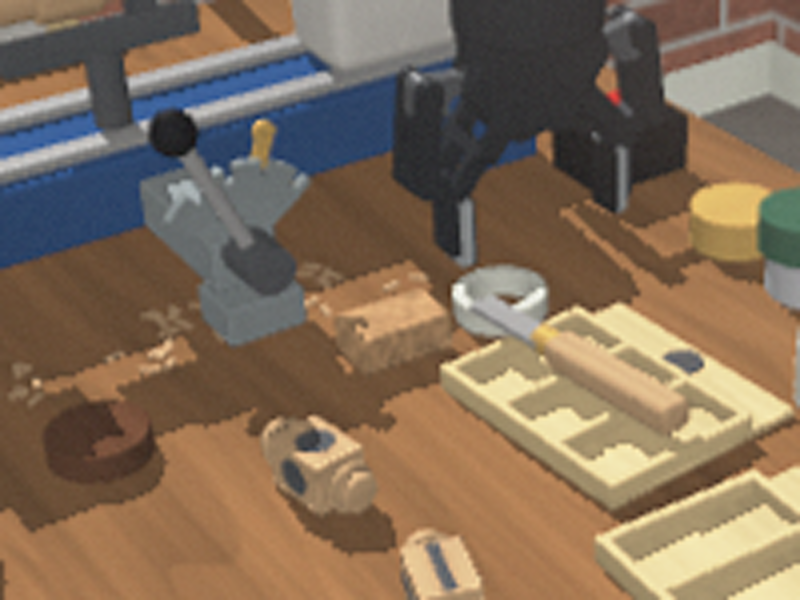

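>>> {"fn": "jog_arm", "kwargs": {"steps": [{"x":60,"y":-5,"z":-40},{"x":120,"y":-10,"z":-40},{"x":180,"y":-15,"z":-40},{"x":240,"y":-20,"z":-40},{"x":300,"y":-30,"z":-40}]}}

```text
invalid input
```

>>> {"fn": "jog_arm", "kwargs": {"steps": [{"x":20},{"x":20}]}}

```text
invalid input
```

Run:
```python
from h import *
s=observe();print(s['tool_pos'],s['tcp_rot'],s['contact_force'])
snap('wrist','w1')
for q in ["lever_knob","lever_pivot","marked_notch"]: print(q,tip_of('wrist',q))
```

```text
[ 4.99972646e-01 -2.56665004e-06  2.56287306e-01] [-2.22145836e+00 -2.22136310e+00  4.94945626e-05] [-0.56745293 -0.07628053 -0.23491339]
lever_knob []
lever_pivot []
marked_notch []
```

View pics/w1.png

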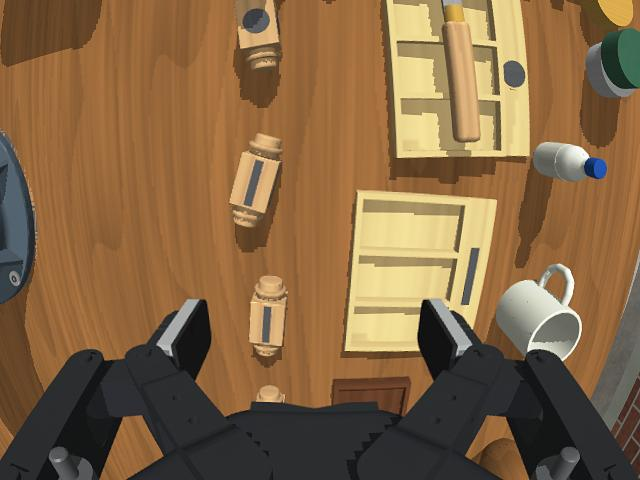

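>>> {"fn": "jog_arm", "kwargs": {"steps": [{"ax":0,"ay":0,"az":0,"x":60,"y":-5,"z":-40,"fingers":100},{"ax":0,"ay":0,"az":0,"x":120,"y":-10,"z":-40,"fingers":100},{"ax":0,"ay":0,"az":0,"x":180,"y":-15,"z":-40,"fingers":100},{"ax":0,"ay":0,"az":0,"x":240,"y":-20,"z":-40,"fingers":100},{"ax":0,"ay":0,"az":0,"x":300,"y":-30,"z":-40,"fingers":100}]}}

```text
time: 3.62
tool_pos: [0.4696, 0.302, 0.2963]
tcp_rot: [2.221, 2.221, 0.0]
contact_force: [1.6, -0.1, 0.9]
width: 0.0853
```

>>> {"fn": "jog_arm", "kwargs": {"steps": [{"ax":0,"ay":0,"az":0,"x":20,"y":0,"z":0,"fingers":100},{"ax":0,"ay":0,"az":0,"x":20,"y":0,"z":0,"fingers":100}]}}

```text
time: 3.88
tool_pos: [0.4698, 0.3209, 0.2959]
tcp_rot: [2.219, 2.223, -0.001]
contact_force: [0.6, 0.7, -0.3]
width: 0.0856
```

Run:
```python
from h import *
s=observe();print(s['time'],s['tool_pos'],s['tcp_rot'],s['contact_force'])
snap('wrist','w1')
for q in ["lever_knob","lever_pivot","marked_notch"]: print(q,tip_of('wrist',q))
```

```text
3.875 [0.46983952 0.32090189 0.29586019] [ 2.21939531e+00  2.22348192e+00 -9.78459452e-04] [ 0.63877726  0.69343536 -0.29853669]
lever_knob [{'xy': [300.0, 176.2], 'confidence': 0.85}, {'xy': [292.6, 408.0], 'confidence': 0.69}]
lever_pivot [{'xy': [357.8, 163.9], 'confidence': 0.96}]
marked_notch []
```

View pics/w1.png

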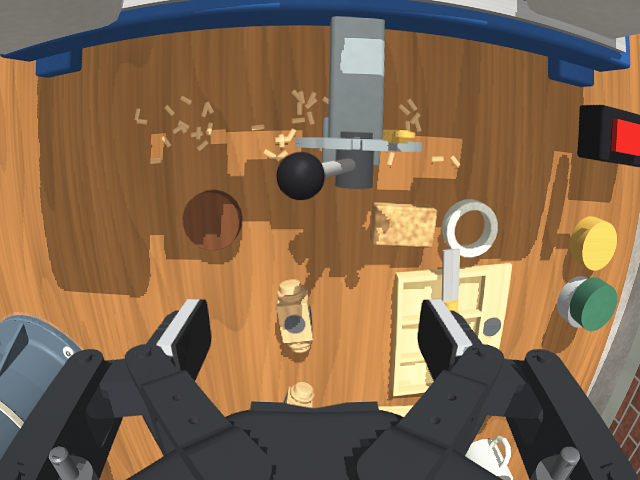

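Run:
```python
from h import *
m=camera_model('wrist')
print(onz('wrist',[300,176],.172),onz('wrist',[357.8,164],.06))
print('quad',onz('wrist',[298,143],.12),onz('wrist',[420,148],.12))
print('rail feet',onz('wrist',[38,75],.0),onz('wrist',[552,82],.0))
print('tri knob',tri(('scene',[477,194]),('side',[193,173]),('wrist',[300,176])))
print('tri piv',tri(('scene',[470,236]),('side',[216,206]),('wrist',[357.8,164])))
```

```text
[0.46093294 0.36249569 0.172     ] [0.51167257 0.36068423 0.06      ]
quad [0.45758728 0.38241907 0.12      ] [0.55507406 0.38020373 0.12      ]
rail feet [ 1.02233929e-01  4.97355596e-01 -5.55111512e-17] [0.76965013 0.47384853 0.        ]
tri knob (array([0.46077886, 0.36257844, 0.17174659]), [np.float64(0.000650561762726708), np.float64(0.0007720543410606101), np.float64(0.0001833939642123879)])
tri piv (array([0.5084768 , 0.35785328, 0.06301712]), [np.float64(0.004467327467252548), np.float64(0.003561267109481348), np.float64(0.004200425228842275)])
```

Run:
```python
from h import *
print(tri(('scene',[495,222]),('side',[216,172]),('wrist',[404,133])))
print(tri(('scene',[482,215]),('wrist',[298,143])))
```

```text
(array([0.53682062, 0.39249164, 0.14224817]), [np.float64(0.001950379336182196), np.float64(0.0015117255341566256), np.float64(0.0011278273120194715)])
(array([0.45911007, 0.3864874 , 0.10100271]), [np.float64(0.005208415661942237), np.float64(0.005208415661942324)])
```

>>> {"fn": "jog_arm", "kwargs": {"steps": [{"ax":0,"ay":0,"az":0,"x":40,"y":-9,"z":0,"fingers":100},{"ax":0,"ay":0,"az":0,"x":41,"y":-9,"z":0,"fingers":100}]}}

```text
time: 4.32
tool_pos: [0.4609, 0.3616, 0.2963]
tcp_rot: [-2.221, -2.222, -0.0]
contact_force: [0.1, -0.4, 0.1]
width: 0.0851
```

>>> {"fn": "jog_arm", "kwargs": {"steps": [{"ax":0,"ay":0,"az":0,"x":0,"y":0,"z":60,"fingers":100},{"ax":0,"ay":0,"az":0,"x":0,"y":0,"z":112,"fingers":80},{"ax":0,"ay":0,"az":0,"x":0,"y":0,"z":112,"fingers":55},{"ax":0,"ay":0,"az":0,"x":0,"y":0,"z":112,"fingers":45},{"ax":0,"ay":0,"az":0,"x":0,"y":0,"z":112,"fingers":35}], "force": 20}}

```text
time: 4.95
tool_pos: [0.4622, 0.3615, 0.1871]
tcp_rot: [2.221, 2.221, 0.006]
contact_force: [-2.3, -3.3, 9.8]
width: 0.0308
```

>>> {"fn": "jog_arm", "kwargs": {"steps": [{"ax":0,"ay":0,"az":0,"x":0,"y":0,"z":0,"fingers":30},{"ax":0,"ay":0,"az":0,"x":0,"y":0,"z":0,"fingers":20},{"ax":0,"ay":0,"az":0,"x":0,"y":0,"z":0,"fingers":20}], "force": 20}}

```text
time: 5.32
tool_pos: [0.4621, 0.3615, 0.1871]
tcp_rot: [2.221, 2.221, 0.006]
contact_force: [-2.0, -3.0, 10.2]
width: 0.0307
```

>>> {"fn": "jog_arm", "kwargs": {"steps": [{"ax":0,"ay":0,"az":0,"x":0,"y":18,"z":-6,"fingers":20},{"ax":0,"ay":0,"az":0,"x":-1,"y":36,"z":-9,"fingers":20},{"ax":0,"ay":0,"az":0,"x":-1,"y":53,"z":-9,"fingers":20},{"ax":0,"ay":0,"az":0,"x":-2,"y":70,"z":-7,"fingers":20},{"ax":0,"ay":0,"az":0,"x":-2,"y":87,"z":-2,"fingers":20}], "force": 20}}

```text
time: 5.95
tool_pos: [0.5489, 0.3595, 0.1886]
tcp_rot: [-2.221, -2.222, -0.004]
contact_force: [-5.9, 1.0, -0.4]
width: 0.0308
```

>>> {"fn": "jog_arm", "kwargs": {"steps": [{"ax":0,"ay":0,"az":0,"x":0,"y":0,"z":0,"fingers":20},{"ax":0,"ay":0,"az":0,"x":0,"y":0,"z":0,"fingers":20},{"ax":0,"ay":0,"az":0,"x":0,"y":0,"z":0,"fingers":20}], "force": 20}}

```text
time: 6.32
tool_pos: [0.5489, 0.3594, 0.1883]
tcp_rot: [2.22, 2.22, 0.006]
contact_force: [6.4, 0.4, 2.7]
width: 0.0304
```

Run:
```python
from h import *
a=snap('scene','s3');snap('side','s4')
cv2.imwrite('pics/s4c.png',cv2.resize(cv2.imread('pics/s4.png')[140:290,150:350],None,fx=4,fy=4,interpolation=2))
for n in ['scene','side']:
  for q in ["lever_knob","lever_pivot","marked_notch"]: print(n,q,[(np.round(r['xy']),r['confidence']) for r in tip_of(n,q)])
```

```text
scene lever_knob [(array([486., 215.]), 0.57)]
scene lever_pivot [(array([472., 237.]), 0.81), (array([285., 334.]), 0.54)]
scene marked_notch [(array([189., 238.]), 0.24)]
side lever_knob [(array([222., 165.]), 0.56)]
side lever_pivot [(array([216., 204.]), 0.84), (array([314., 408.]), 0.18)]
side marked_notch [(array([221., 162.]), 0.85)]
```

View pics/s4c.png

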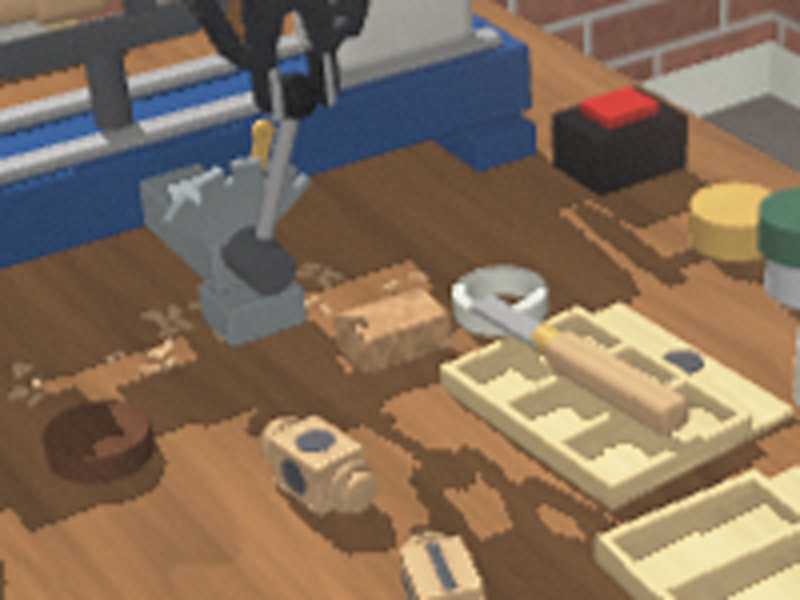

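>>> {"fn": "jog_arm", "kwargs": {"steps": [{"ax":0,"ay":0,"az":0,"x":0,"y":0,"z":0,"fingers":50},{"ax":0,"ay":0,"az":0,"x":0,"y":0,"z":0,"fingers":90},{"ax":0,"ay":0,"az":0,"x":0,"y":0,"z":0,"fingers":90},{"ax":0,"ay":0,"az":0,"x":0,"y":0,"z":-60,"fingers":90},{"ax":0,"ay":0,"az":0,"x":0,"y":0,"z":-110,"fingers":100}]}}

```text
time: 7.35
tool_pos: [0.5475, 0.3587, 0.2981]
tcp_rot: [-2.221, -2.221, 0.0]
contact_force: [1.5, -0.3, 0.3]
width: 0.0855
```

Run:
```python
from h import *
print(observe()['tool_pos'])
a=snap('scene','s3');snap('side','s4');snap('wrist','w2')
K={}
for n in ['scene','side','wrist']:
  for q in ["lever_knob","lever_pivot","marked_notch"]:
    r=tip_of(n,q); print(n,q,[(np.round(r['xy']),r['confidence']) for r in r])
    if q=="lever_knob" and r:K[n]=r[0]['xy']
print(tri(*K.items()))
```

```text
[0.54749704 0.35871353 0.29807804]
scene lever_knob [(array([485., 218.]), 0.66)]
scene lever_pivot [(array([470., 240.]), 0.63)]
scene marked_notch [(array([485., 217.]), 0.92), (array([234., 211.]), 0.34)]
side lever_knob [(array([225., 163.]), 0.59), (array([310., 410.]), 0.34)]
side lever_pivot [(array([216., 204.]), 0.64), (array([245., 225.]), 0.16)]
side marked_notch [(array([224., 166.]), 0.79), (array([343., 291.]), 0.6), (array([345., 370.]), 0.24)]
wrist lever_knob [(array([313., 233.]), 0.78), (array([276., 192.]), 0.49)]
wrist lever_pivot [(array([271., 204.]), 0.77)]
wrist marked_notch []
(array([0.55040922, 0.36225276, 0.17300511]), [np.float64(0.0028765809724878065), np.float64(0.00391279392470084), np.float64(0.004381438796457179)])
```

View pics/w2.png

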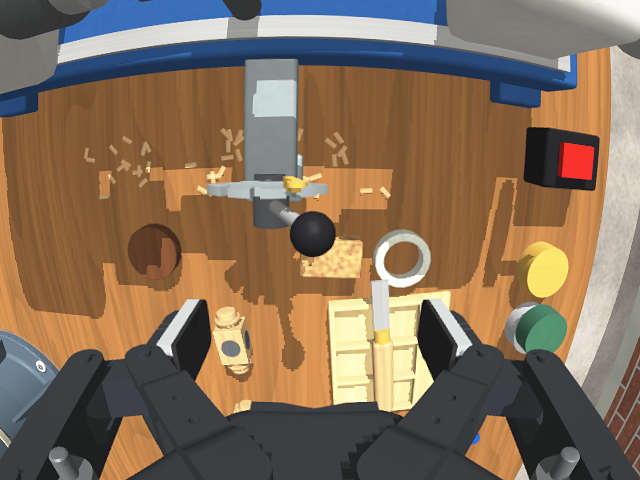

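View pics/s4.png

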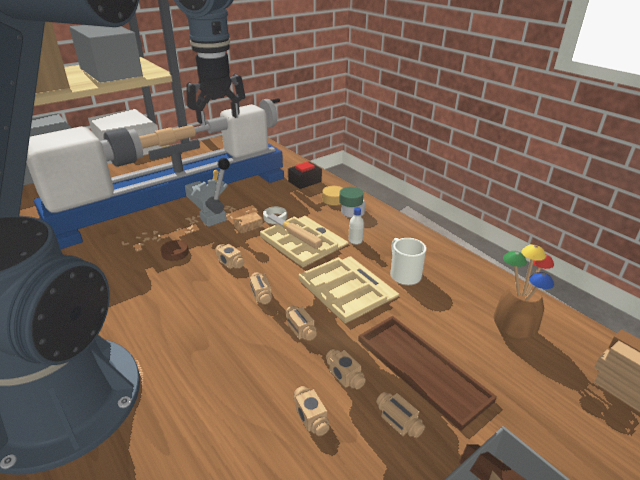

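>>> {"fn": "jog_arm", "kwargs": {"steps": [{"ax":0,"ay":0,"az":0,"x":-55,"y":15,"z":-20,"fingers":100},{"ax":0,"ay":0,"az":0,"x":-110,"y":30,"z":-40,"fingers":100},{"ax":0,"ay":0,"az":0,"x":-165,"y":50,"z":-50,"fingers":100},{"ax":0,"ay":0,"az":0,"x":-229,"y":70,"z":-50,"fingers":100},{"ax":0,"ay":0,"az":0,"x":-229,"y":82,"z":-50,"fingers":100}]}}

```text
time: 8.57
tool_pos: [0.6307, 0.126, 0.3468]
tcp_rot: [2.226, 2.216, 0.0]
contact_force: [0.3, 0.7, -0.5]
width: 0.0854
```

Run:
```python
from h import *
print(observe()['tool_pos'])
snap('wrist','w3')
for q in ["chisel","chisel_mid","disc_tray","bar_tray"]:
    r=tip_of('wrist',q); print(q,[(np.round(r['xy']),r['confidence']) for r in r])
m=outline_of('wrist','chisel')[0]; mk=m['mask'].astype(np.uint8)
print(m['confidence'],cv2.minAreaRect(cv2.findNonZero(mk)))
```

```text
[0.6306856  0.12601451 0.34675447]
chisel [(array([326., 191.]), 0.63), (array([412., 238.]), 0.59)]
chisel_mid [(array([320., 158.]), 0.98), (array([157., 434.]), 0.44)]
disc_tray [(array([312., 178.]), 0.66)]
bar_tray [(array([294., 333.]), 0.61)]
0.91 ((318.8536376953125, 156.18292236328125), (168.84982299804688, 23.742780685424805), 83.6598129272461)
```

View pics/w3.png

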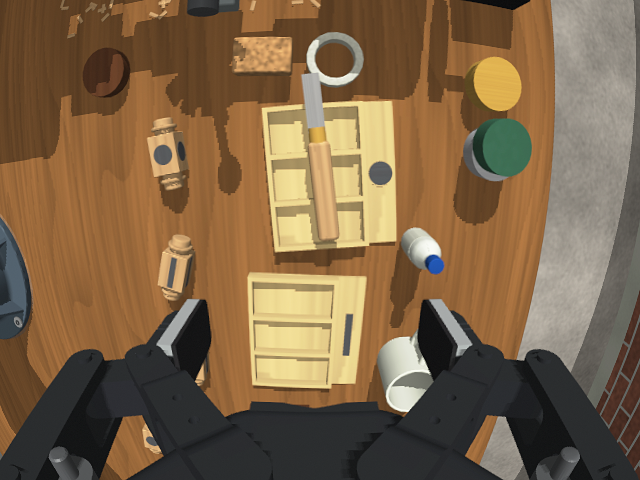

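```bash
cat >> h.py <<'E'
def fit_tray(n,pts,m=None): # pts: list of (pixel, local xyz) ; returns x,y,yaw
    m=m or camera_model(n)
    px=np.array([p for p,_ in pts],float);L=np.array([l for _,l in pts],float)
    def W(v): return np.c_[v[0]+np.cos(v[2])*L[:,0]-np.sin(v[2])*L[:,1],v[1]+np.sin(v[2])*L[:,0]+np.cos(v[2])*L[:,1],L[:,2]]
    c=onz(n,px.mean(0),.01,m)
    r=least_squares(lambda v:(proj(n,W(v),m)-px).ravel(),[c[0],c[1],0],x_scale=[.01,.01,.1])
    return r.x,np.sqrt((r.fun**2).mean())
E
python3 - <<'E'
from h import *
im=cv2.imread('pics/w3.png')
cv2.imwrite('pics/w3a.png',cv2.resize(im[60:260,240:420],None,fx=4,fy=3.0,interpolation=2))
cv2.imwrite('pics/w3b.png',cv2.resize(im[260:400,235:380],None,fx=4,fy=4,interpolation=2))
for p,z in [([317,140],.035),([328,238],.035),([326,191],.035),([320,158],.03),([312,73],.03)]: print(p,onz('wrist',p,z).round(4))
E
```

```text
[317, 140] [0.6323 0.1938 0.035 ]
[328, 238] [0.6458 0.0775 0.035 ]
[326, 191] [0.6429 0.1345 0.035 ]
[320, 158] [0.6359 0.1726 0.03  ]
[312, 73] [0.6266 0.2722 0.03  ]
```

View pics/w3a.png

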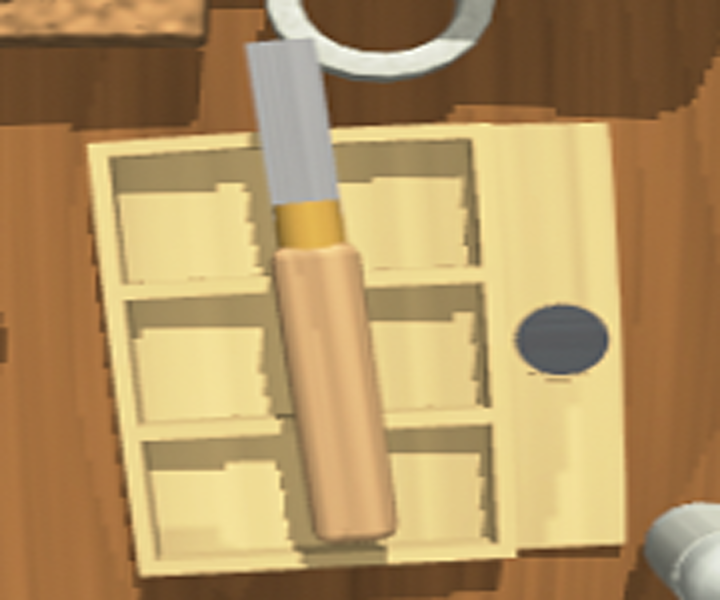

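View pics/w3b.png

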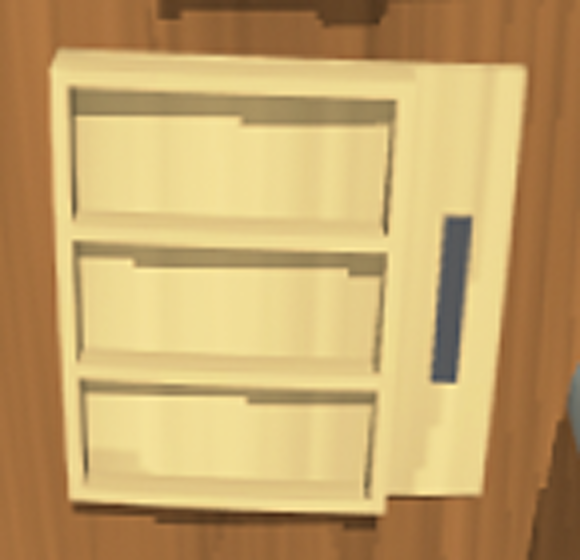

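Run:
```python
from h import *
z=.018
print(fit_tray('wrist',[((262.5,108.3),(-.06,.09,z)),((275,252),(-.06,-.09,z)),((368.8,245.7),(.06,-.09,z)),((267.5,112.3),(-.054,.084,z)),((358,106.7),(.054,.084,z))]))
print(fit_tray('wrist',[((248.8,276.8),(-.06,.09,z)),((252.5,385),(-.06,-.09,z)),((330.8,388.2),(.06,-.09,z)),((252.5,282),(-.054,.084,z)),((334.2,285),(.054,.084,z))]))
```

```text
(array([0.63313154, 0.1471534 , 0.06656152]), np.float64(0.48881636234082076))
(array([ 0.59890029, -0.07311138, -0.04095105]), np.float64(0.46913539031852214))
```

Run:
```python
from h import *
print(observe()['tool_pos'],camera_model('wrist')['origin'])
im=snap('wrist','w4')
print(observe()['tool_pos'],camera_model('wrist')['origin'])
im=cv2.imread('pics/w4.png')
cv2.imwrite('pics/w4a.png',cv2.resize(im[60:260,240:420],None,fx=4,fy=3.0,interpolation=2))
s=snap('scene','s5');s=cv2.imread('pics/s5.png')
for (x,y,w) in [(.6331,.1472,.0666),(.5989,-.0731,-.041)]:
    for l in [(-.06,.09),(-.06,-.09),(.06,-.09),(.06,.09)]:
        P=[x+np.cos(w)*l[0]-np.sin(w)*l[1],y+np.sin(w)*l[0]+np.cos(w)*l[1],.018]
        u=proj('scene',P); cv2.circle(s,tuple(int(round(a)) for a in u),1,(0,0,255),-1)
cv2.imwrite('pics/s5c.png',cv2.resize(s[240:360,230:470],None,fx=3,fy=3,interpolation=0))
```

```text
[0.62947493 0.13093356 0.3463189 ] [0.6290843  0.20369773 0.46269427]
[0.62947799 0.13095064 0.34644442] [0.62903838 0.20372694 0.46280832]
```

View pics/s5c.png

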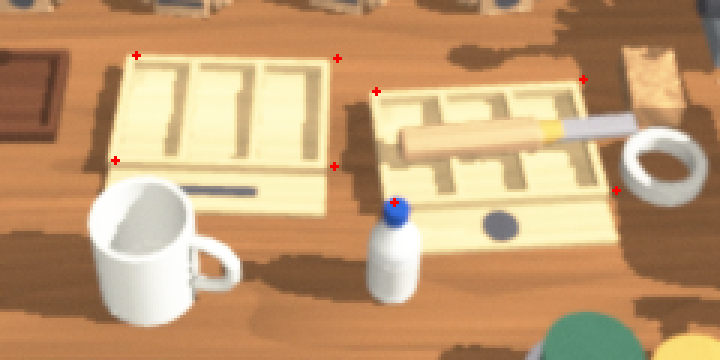

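View pics/w4a.png

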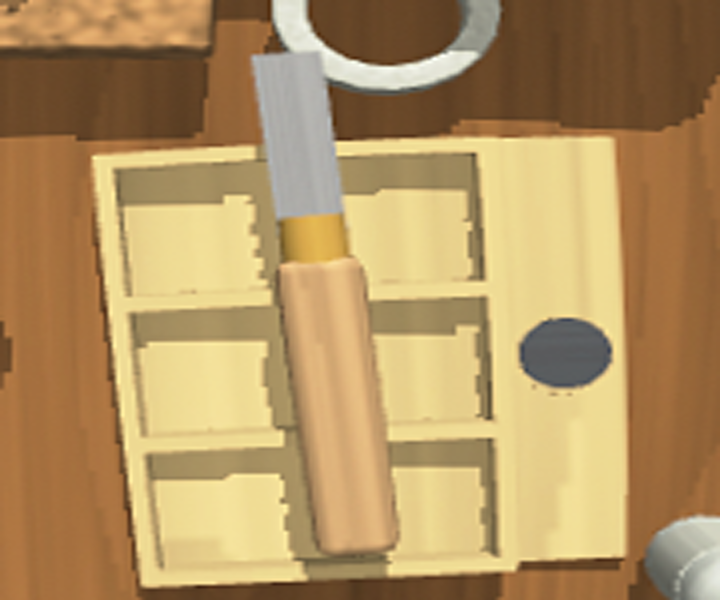

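Run:
```python
from h import *
z=.018
a=fit_tray('wrist',[((263.75,112.3),(-.06,.09,z)),((275.75,255.7),(-.06,-.09,z)),((369.25,250),(.06,-.09,z)),((268.75,116.7),(-.054,.084,z)),((359.25,111),(.054,.084,z))]);print(a)
for p,zz in [((321.2,147.3),.04),((329.5,244.3),.04),((311.8,78.3),.035)]: print(onz('wrist',p,zz).round(4))
im=cv2.imread('pics/w4.png');cv2.imwrite('pics/w4b.png',cv2.resize(im[260:400,235:380],None,fx=4,fy=4,interpolation=2))
print(tip_of('wrist','chisel'),tip_of('wrist','chisel_mid'))
s=cv2.imread('pics/s5.png')
for (x,y,w) in [a[0]]:
    for l in [(-.06,.09),(-.06,-.09),(.06,-.09),(.06,.09)]:
        P=[x+np.cos(w)*l[0]-np.sin(w)*l[1],y+np.sin(w)*l[0]+np.cos(w)*l[1],.018]
        u=proj('scene',P); cv2.circle(s,tuple(int(round(a)) for a in u),1,(0,0,255),-1)
cv2.imwrite('pics/s5d.png',cv2.resize(s[240:360,230:470],None,fx=3,fy=3,interpolation=0))
```

```text
(array([0.6343873 , 0.14184221, 0.06298709]), np.float64(0.4242201385078352))
[0.6371 0.1855 0.04  ]
[0.6476 0.0711 0.04  ]
[0.6265 0.2652 0.035 ]
[{'xy': [324.4, 193.8], 'confidence': 0.59}] [{'xy': [322.7, 162.9], 'confidence': 0.93}]
```

View pics/s5d.png

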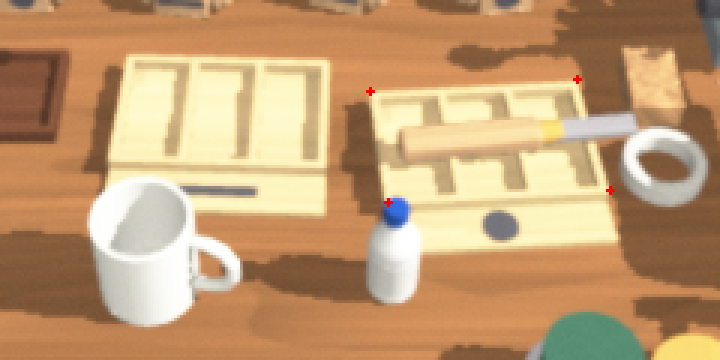

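View pics/w4b.png

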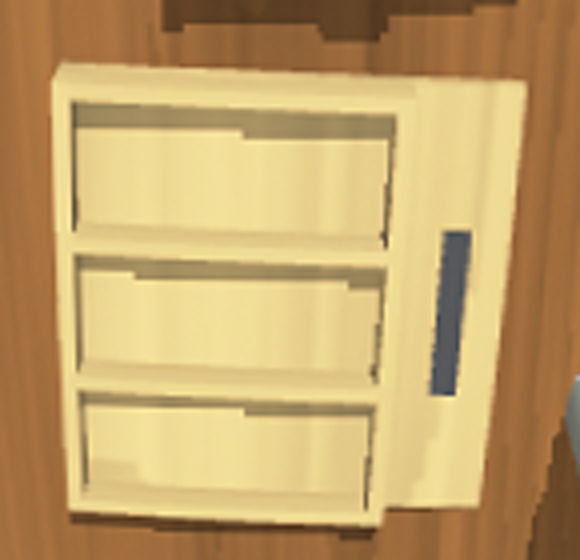

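Run:
```python
from h import *
z=.018
print(fit_tray('wrist',[((248.75,280.25),(-.06,.09,z)),((252.5,388.25),(-.06,-.09,z)),((330.25,391.25),(.06,-.09,z)),((252.5,285.25),(-.054,.084,z)),((334.25,288.5),(.054,.084,z))]))
print(goal([.6415,.136,.12],down(.1)))
```

```text
(array([ 0.5987445 , -0.07875514, -0.04318095]), np.float64(0.41662734304298404))
(array([  5.3,  11.8, 226.5]), array([ 0. , -0. , -5.7]))
```

>>> {"fn": "jog_arm", "kwargs": {"steps": [{"ax":0,"ay":0,"az":-5.7,"x":2,"y":5,"z":60,"fingers":60},{"ax":0,"ay":0,"az":-5.7,"x":5,"y":12,"z":120,"fingers":60},{"ax":0,"ay":0,"az":-5.7,"x":5,"y":12,"z":180,"fingers":60},{"ax":0,"ay":0,"az":-5.7,"x":5,"y":12,"z":226,"fingers":60},{"ax":0,"ay":0,"az":-5.7,"x":5,"y":12,"z":226,"fingers":60}]}}

```text
time: 9.7
tool_pos: [0.6396, 0.1348, 0.1174]
tcp_rot: [-2.105, -2.327, 0.008]
contact_force: [-1.1, 0.1, 0.7]
width: 0.0512
```

Run:
```python
from h import *
camera('side');print(observe()['tool_pos'])
snap('wrist','w5')
```

```text
[0.64129044 0.13509603 0.12039335]
```

View pics/w5.png

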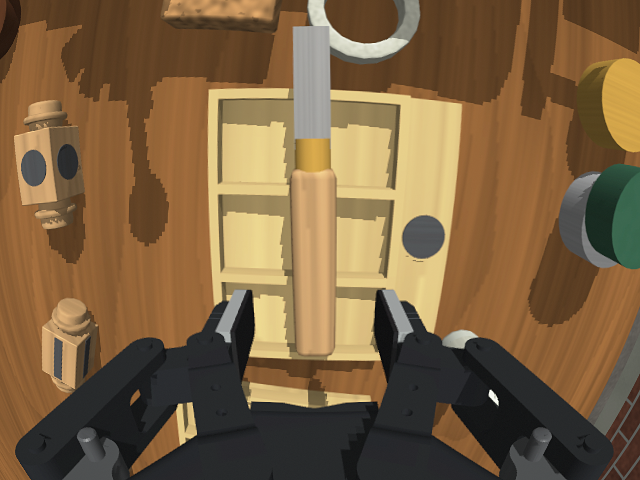

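Run:
```python
from h import *
for p,z in [((314,170),.04),((316,353),.04),((312,27),.03)]: print(onz('wrist',p,z).round(4))
```

```text
[0.637  0.1871 0.04  ]
[0.6496 0.0738 0.04  ]
[0.6279 0.2675 0.03  ]
```

>>> {"fn": "jog_arm", "kwargs": {"steps": [{"ax":0,"ay":0,"az":0,"x":0,"y":0,"z":40,"fingers":60},{"ax":0,"ay":0,"az":0,"x":0,"y":0,"z":80,"fingers":60},{"ax":0,"ay":0,"az":0,"x":0,"y":0,"z":81,"fingers":60},{"ax":0,"ay":0,"az":0,"x":0,"y":0,"z":81,"fingers":10},{"ax":0,"ay":0,"az":0,"x":0,"y":0,"z":81,"fingers":10}], "force": 60}}

```text
time: 10.42
tool_pos: [0.6437, 0.1354, 0.0425]
tcp_rot: [2.107, 2.327, 0.005]
contact_force: [-2.5, -0.3, 9.9]
width: 0.0252
```

>>> {"fn": "jog_arm", "kwargs": {"steps": [{"ax":0,"ay":0,"az":0,"x":0,"y":0,"z":0,"fingers":10},{"ax":0,"ay":0,"az":0,"x":0,"y":0,"z":-10,"fingers":10},{"ax":0,"ay":0,"az":0,"x":0,"y":0,"z":-40,"fingers":10},{"ax":0,"ay":0,"az":0,"x":0,"y":0,"z":-70,"fingers":10},{"ax":0,"ay":0,"az":0,"x":0,"y":0,"z":-70,"fingers":10}], "force": 60}}

```text
time: 11.05
tool_pos: [0.6438, 0.1354, 0.113]
tcp_rot: [2.106, 2.327, 0.007]
contact_force: [0.6, -0.1, -2.7]
width: 0.0251
```

Run:
```python
from h import *
print(observe()['tool_pos'],observe()['width'])
snap('side','s6');snap('wrist','w6')
camera('scene')
for n in ['scene','side']:
  r=tip_of(n,'trough');print(n,[(x['xy'],x['confidence']) for x in r])
  m=outline_of(n,'trough')
  for x in m[:1]: print(x['confidence'],cv2.minAreaRect(cv2.findNonZero(x['mask'].astype(np.uint8))))
snap('scene','s7')
```

```text
[0.64377244 0.13537686 0.11295504] 0.02507001673791
scene [([200.8, 274.0], 0.87)]
0.83 ((198.99996948242188, 271.5), (105.99998474121094, 30.999996185302734), -0.0)
side [([418.1, 366.7], 0.94)]
0.78 ((426.50787353515625, 367.92352294921875), (145.01577758789062, 50.274051666259766), 41.378517150878906)
```

View pics/s6.png

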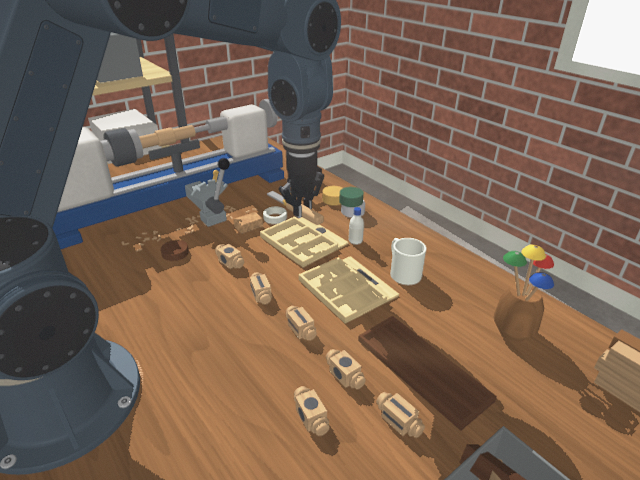

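View pics/w6.png

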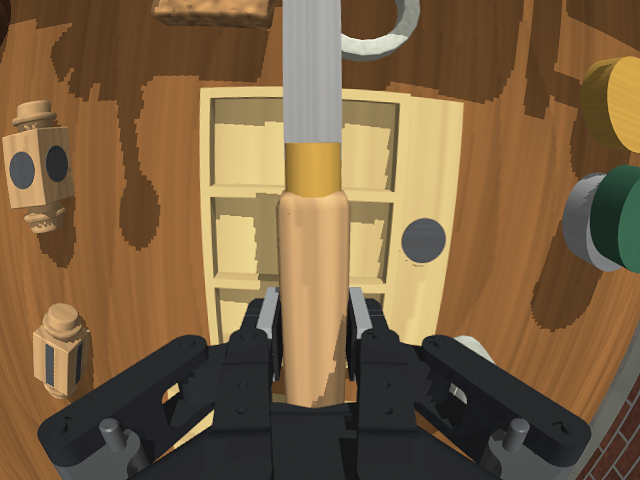

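Run:
```python
import cv2
cv2.imwrite('pics/s7c.png',cv2.resize(cv2.imread('pics/s7.png')[245:300,140:265],None,fx=6,fy=6,interpolation=2))
cv2.imwrite('pics/s6c.png',cv2.resize(cv2.imread('pics/s0.png' if 0 else 'pics/side0.png')[310:430,350:500],None,fx=5,fy=5,interpolation=2))
```

```text
(no output)
```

View pics/s7c.png

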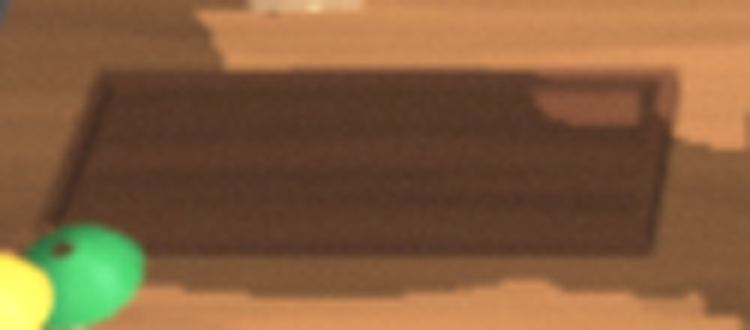

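View pics/s6c.png

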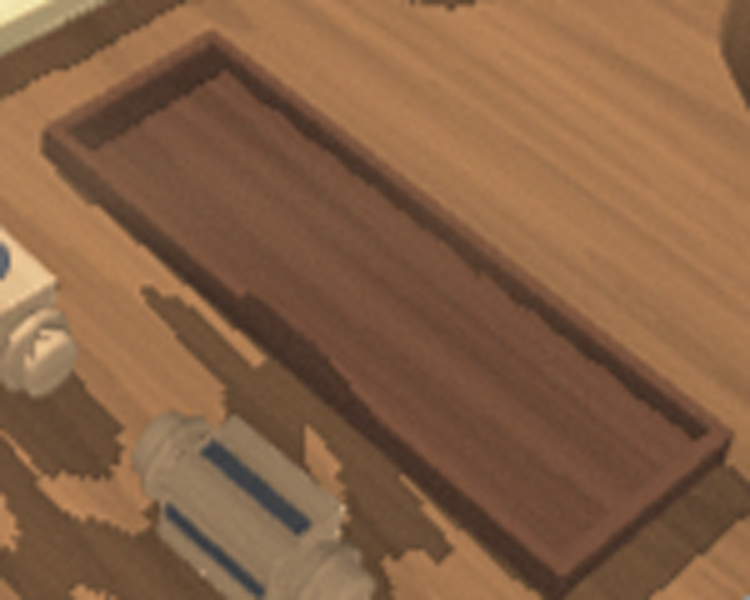

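Run:
```python
from h import *
P=np.array([onz('side',p,.015) for p in [(392.6,316.6),(359.2,336.6),(461.4,424.6),(496,397.6)]])
print(P.round(4),P.mean(0))
print(cv2.minAreaRect((P[:,:2]*1000).astype(np.float32)))
S=[onz('scene',(140+x/6,245+y/6),.015) for x,y in [(105,70),(677,70)]];print(S)
for p in P: print(proj('scene',p)*6-[840,1470])
```

```text
[[ 0.62   -0.2235  0.015 ]
 [ 0.5237 -0.2239  0.015 ]
 [ 0.5245 -0.4808  0.015 ]
 [ 0.6177 -0.4836  0.015 ]] [ 0.57147365 -0.35294939  0.015     ]
((570.7350463867188, -353.121337890625), (260.15972900390625, 96.2324447631836), 89.51309204101562)
[array([ 0.52663422, -0.47878906,  0.015     ]), array([ 0.52824456, -0.22010749,  0.015     ])]
[641.83689634 226.97878577]
[669.77692229  62.74390595]
[101.92924865  66.56083773]
[ 33.00832602 225.23226155]
```

Run:
```python
from h import *
print(goal([.571,-.387,.16],down(0)))
```

```text
(array([-512.3, -122.2,  -51.2]), array([-0.1,  0. ,  5.7]))
```

>>> {"fn": "jog_arm", "kwargs": {"steps": [{"ax":0,"ay":0,"az":0,"x":0,"y":0,"z":-48,"fingers":10},{"ax":0,"ay":0,"az":0,"x":-50,"y":-12,"z":-48,"fingers":10},{"ax":0,"ay":0,"az":0,"x":-105,"y":-25,"z":-48,"fingers":10},{"ax":0,"ay":0,"az":0,"x":-160,"y":-38,"z":-48,"fingers":10},{"ax":0,"ay":0,"az":0,"x":-215,"y":-51,"z":-48,"fingers":10}], "force": 60}}

```text
time: 12.08
tool_pos: [0.612, -0.0857, 0.1571]
tcp_rot: [-2.108, -2.329, 0.0]
contact_force: [1.0, 0.7, -3.4]
width: 0.0251
```

>>> {"fn": "jog_arm", "kwargs": {"steps": [{"ax":0,"ay":0,"az":0,"x":-55,"y":-13,"z":0,"fingers":10},{"ax":0,"ay":0,"az":0,"x":-110,"y":-26,"z":0,"fingers":10},{"ax":0,"ay":0,"az":2,"x":-165,"y":-39,"z":0,"fingers":10},{"ax":0,"ay":0,"az":4,"x":-220,"y":-52,"z":0,"fingers":10},{"ax":0,"ay":0,"az":5.7,"x":-275,"y":-65,"z":0,"fingers":10}], "force": 60}}

```text
time: 12.7
tool_pos: [0.5747, -0.3658, 0.157]
tcp_rot: [-2.222, -2.22, -0.0]
contact_force: [1.0, -0.5, -2.1]
width: 0.025
```

Run:
```python
from h import *
camera('side');print(goal([.571,-.387,.034],down(0)),observe()['width'])
snap('side','s8');snap('wrist','w8')
```

```text
(array([-14.5,  -1.5, 122.6]), array([-0.1,  0.1, -0.4])) 0.024854102185964757
```

View pics/w8.png

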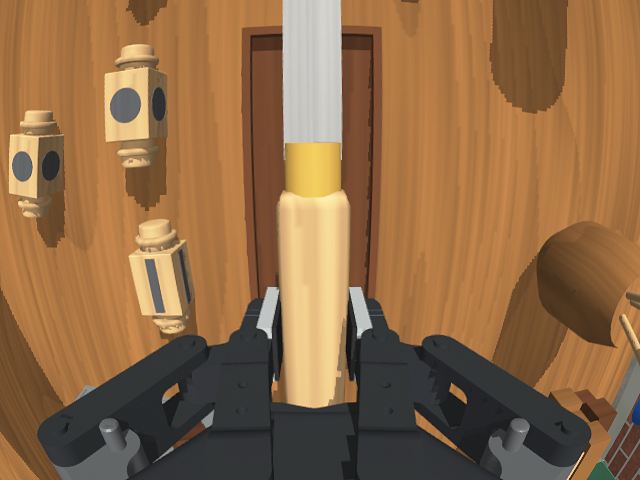

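View pics/s8.png

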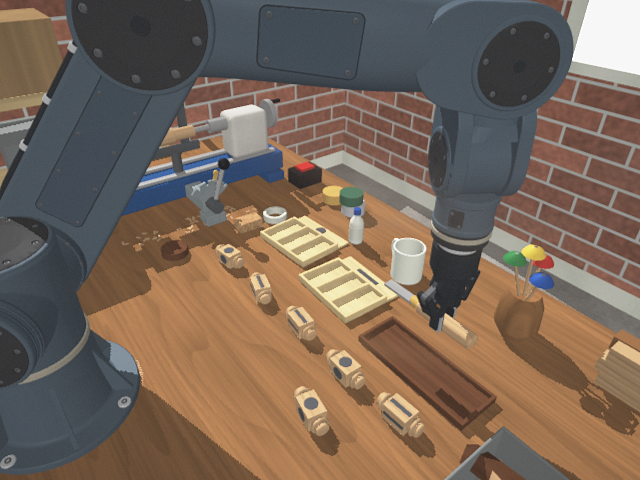

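Run:
```python
from h import *
print(observe()['tool_pos'],onz('wrist',(245,30),.015),onz('wrist',(381,28),.015),onz('wrist',(251,290),.015))
```

```text
[ 0.57415711 -0.36672784  0.15637342] [ 0.5265374 -0.2199197  0.015    ] [ 0.62047358 -0.21894617  0.015     ] [ 0.52502584 -0.41139068  0.015     ]
```

>>> {"fn": "jog_arm", "kwargs": {"steps": [{"ax":0,"ay":0,"az":0,"x":-14,"y":-1,"z":40,"fingers":10},{"ax":0,"ay":0,"az":0,"x":-14,"y":-1,"z":80,"fingers":10},{"ax":0,"ay":0,"az":0,"x":-14,"y":-1,"z":105,"fingers":10},{"ax":0,"ay":0,"az":0,"x":-14,"y":-1,"z":121,"fingers":10},{"ax":0,"ay":0,"az":0,"x":-14,"y":-1,"z":121,"fingers":10}], "force": 60}}

```text
time: 13.48
tool_pos: [0.5739, -0.3773, 0.0355]
tcp_rot: [-2.22, -2.221, 0.0]
contact_force: [-0.7, 1.0, -2.5]
width: 0.0248
```

>>> {"fn": "jog_arm", "kwargs": {"steps": [{"ax":0,"ay":0,"az":0,"x":-8,"y":-1,"z":0,"fingers":10},{"ax":0,"ay":0,"az":0,"x":-8,"y":-1,"z":3,"fingers":10},{"ax":0,"ay":0,"az":0,"x":-8,"y":-1,"z":3,"fingers":10}], "force": 60}}

```text
time: 13.85
tool_pos: [0.5733, -0.3863, 0.0336]
tcp_rot: [2.222, 2.221, 0.0]
contact_force: [0.8, 0.5, -1.3]
width: 0.0248
```

>>> {"fn": "jog_arm", "kwargs": {"steps": [{"ax":0,"ay":0,"az":0,"x":0,"y":0,"z":0,"fingers":40},{"ax":0,"ay":0,"az":0,"x":0,"y":0,"z":0,"fingers":45},{"ax":0,"ay":0,"az":0,"x":0,"y":0,"z":-10,"fingers":45},{"ax":0,"ay":0,"az":0,"x":0,"y":0,"z":-40,"fingers":45},{"ax":0,"ay":0,"az":0,"x":0,"y":0,"z":-100,"fingers":60}]}}

```text
time: 14.48
tool_pos: [0.5721, -0.3853, 0.133]
tcp_rot: [-2.219, -2.219, 0.001]
contact_force: [1.2, -1.1, 0.5]
width: 0.0513
```

>>> {"fn": "jog_arm", "kwargs": {"steps": [{"ax":0,"ay":0,"az":0,"x":0,"y":0,"z":-60,"fingers":100},{"ax":0,"ay":0,"az":0,"x":0,"y":0,"z":-120,"fingers":100},{"ax":0,"ay":0,"az":0,"x":60,"y":-20,"z":-170,"fingers":100},{"ax":0,"ay":0,"az":0,"x":95,"y":-40,"z":-190,"fingers":100},{"ax":0,"ay":0,"az":0,"x":95,"y":-60,"z":-190,"fingers":100}]}}

```text
time: 15.1
tool_pos: [0.5133, -0.2888, 0.3275]
tcp_rot: [2.214, 2.221, 0.003]
contact_force: [-0.2, -0.5, 0.4]
width: 0.0855
```

Run:
```python
from h import *
camera('side');camera('side');print(observe()['tool_pos'])
snap('wrist','w9');print(observe()['tool_pos'])
for q in ['disc1','bar1','chisel_mid','trough','chisel']:
    r=tip_of('wrist',q);print(q,[(np.round(x['xy']),x['confidence'],onz('wrist',x['xy'],.018).round(3)) for x in r])
```

```text
[ 0.51216356 -0.29056784  0.32561678]
[ 0.51283283 -0.29093531  0.32469143]
disc1 [(array([255., 180.]), 0.82, array([ 0.445, -0.273,  0.018])), (array([170., 207.]), 0.76, array([ 0.338, -0.304,  0.018])), (array([367., 246.]), 0.36, array([ 0.577, -0.353,  0.018]))]
bar1 [(array([270., 285.]), 0.87, array([ 0.458, -0.404,  0.018]))]
chisel_mid [(array([364., 243.]), 0.69, array([ 0.572, -0.349,  0.018]))]
trough [(array([362., 275.]), 0.56, array([ 0.572, -0.39 ,  0.018])), (array([362., 243.]), 0.55, array([ 0.569, -0.349,  0.018]))]
chisel [(array([364., 275.]), 0.84, array([ 0.574, -0.391,  0.018]))]
```

View pics/w9.png

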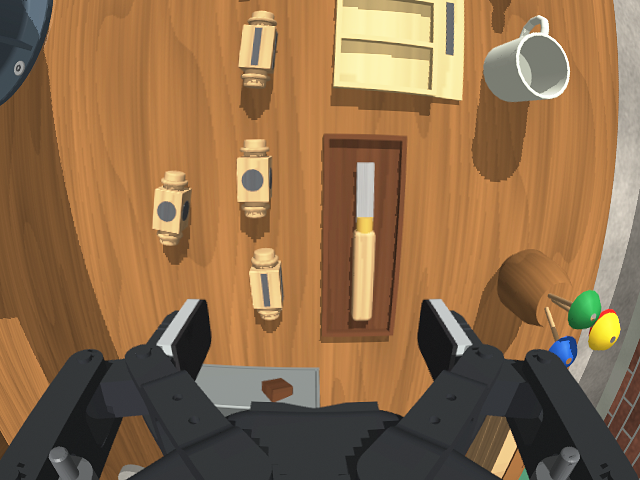

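```bash
cat >> h.py <<'E'
from scipy.optimize import minimize
def _model():
    b=[[sx*.025,sy*.018,sz*.018] for sx in(-1,1) for sy in(-1,1) for sz in(-1,1)]
    t=np.linspace(0,2*np.pi,16,endpoint=False)
    e=[[sx,.013*np.cos(a),.013*np.sin(a)] for sx in(-.045,-.025,.025,.045) for a in t]
    return np.array(b),np.array(e)
MB,ME=_model()
def pil_mask(n,v,m,z0=.018,S=4):
    c,s=np.cos(v[2]),np.sin(v[2]);Rz=np.array([[c,-s,0],[s,c,0],[0,0,1]])
    im=np.zeros((480*S//2,640*S//2),np.uint8)
    for M in(MB,ME):
        p=proj(n,M@Rz.T+[v[0],v[1],z0],m)*(S/2)
        cv2.fillConvexPoly(im,cv2.convexHull(p.astype(np.float32)).astype(np.int32),1)
    return im
def fit_pillar(n,mask,m,z0=.018):
    big=cv2.resize(mask.astype(np.uint8),(1280,960),interpolation=cv2.INTER_NEAREST)
    ys,xs=np.nonzero(mask);c=onz(n,[xs.mean(),ys.mean()],z0,m)
    f=lambda v:1-(lambda q:(q&big).sum()/max(1,(q|big).sum()))(pil_mask(n,v,m,z0))
    best=None
    for y0 in np.radians([0,30,60,90,120,150]):
        r=minimize(f,[c[0],c[1],y0],method='Nelder-Mead',options=dict(initial_simplex=[[c[0],c[1],y0],[c[0]+.008,c[1],y0],[c[0],c[1]+.008,y0],[c[0],c[1],y0+.35]],xatol=2e-4,fatol=1e-4))
        if best is None or r.fun<best.fun: best=r
    return best.x,1-best.fun
def pillars(n='wrist'):
    camera(n);m=camera_model(n)
    for q in('disc1','bar1'):
        for r in outline_of(n,q):
            if r['confidence']<.3: continue
            v,i=fit_pillar(n,r['mask'],m)
            print(q,round(r['confidence'],2),np.round(r['xy']),'pos',v[:2].round(4),'yaw deg',round(np.degrees(v[2])%180,1),'IoU',round(i,3))
E
python3 - <<'E'
from h import *
o=observe();print(o['joint_positions'].round(3),o['tool_pos'])
pillars()
print('scene');pillars('scene');print(observe()['time'])
E
```

```text
[-0.516  0.419  0.417  1.57   0.     1.055] [ 0.51359492 -0.29136317  0.32266303]
disc1 0.91 [171. 209.] pos [ 0.3381 -0.3059] yaw deg 79.3 IoU 0.932
disc1 0.61 [252. 180.] pos [ 0.4441 -0.2718] yaw deg 88.8 IoU 0.928
disc1 0.39 [400.  49.] pos [ 0.5931 -0.1153] yaw deg 146.9 IoU 0.215
bar1 0.88 [269. 288.] pos [ 0.4538 -0.4043] yaw deg 92.0 IoU 0.939
bar1 0.63 [260.  49.] pos [ 0.45   -0.1215] yaw deg 84.7 IoU 0.934
scene
disc1 0.84 [396. 234.] pos [0.452  0.1754] yaw deg 99.7 IoU 0.894
disc1 0.57 [233. 212.] pos [ 0.3429 -0.3056] yaw deg 84.1 IoU 0.92
disc1 0.55 [237. 235.] pos [ 0.4477 -0.2714] yaw deg 86.3 IoU 0.854
disc1 0.43 [190. 267.] pos [ 0.5774 -0.3998] yaw deg 94.4 IoU 0.477
disc1 0.42 [447. 267.] pos [0.5779 0.2889] yaw deg 2.6 IoU 0.82
bar1 0.89 [289. 235.] pos [ 0.4553 -0.1236] yaw deg 80.9 IoU 0.889
bar1 0.73 [341. 235.] pos [0.4486 0.0235] yaw deg 75.9 IoU 0.857
bar1 0.55 [190. 240.] pos [ 0.4575 -0.4054] yaw deg 90.3 IoU 0.905
bar1 0.53 [555. 244.] pos [0.4944 0.6275] yaw deg 34.9 IoU 0.026
15.8
```

>>> {"fn": "jog_arm", "kwargs": {"steps": [{"ax":0,"ay":0,"az":0,"x":-40,"y":-20,"z":40,"fingers":75},{"ax":0,"ay":0,"az":0,"x":-80,"y":-40,"z":80,"fingers":75},{"ax":0,"ay":0,"az":0,"x":-113,"y":-59,"z":122,"fingers":75},{"ax":0,"ay":0,"az":0,"x":-113,"y":-59,"z":122,"fingers":75}]}}

```text
time: 16.3
tool_pos: [0.4516, -0.4049, 0.198]
tcp_rot: [-2.221, -2.214, 0.001]
contact_force: [0.6, 1.1, 0.4]
width: 0.0639
```

```bash
cat >> h.py <<'E'
def near(x,y,q,z=.042):
    "measure at hover, give the move"
    camera('side');snap('wrist','hov');m=camera_model('wrist')
    best=None
    for r in outline_of('wrist',q):
        v,i=fit_pillar('wrist',r['mask'],m)
        d=np.hypot(v[0]-x,v[1]-y)
        print(q,round(r['confidence'],2),np.round(r['xy']),v[:2].round(4),round(np.degrees(v[2])%180,1),'IoU',round(i,3))
        if i>.8 and (best is None or d<best[0]): best=(d,v,i)
    if best:
        v=best[1]; yaw=(v[2]-np.pi/2+np.pi/2)%np.pi-np.pi/2
        print('->',best[0].round(3),'shift',*goal([v[0],v[1],z],down(yaw)))
    s=observe();print(s['tool_pos'].round(4),s['joint_positions'].round(2),s['width'].round(4))
E
python3 - <<'E'
from h import *
near(.4545,-.4045,'bar1')
E
```

```text
bar1 0.57 [317. 220.] [ 0.4551 -0.4046] 92.1 IoU 0.942
bar1 0.46 [459. 173.] [ 0.5746 -0.382 ] 91.3 IoU 0.431
-> 0.001 shift [-6.000e-01  1.000e-01  1.603e+02] [ 0.1  0.  -2.1]Traceback (most recent call last):
  File "<stdin>", line 2, in <module>
  File "h.py", line 89, in near
    s=observe();print(s['tool_pos'].round(4),s['joint_positions'].round(2),s['width'].round(4))
                                                                           ^^^^^^^^^^^^^^^^
AttributeError: 'float' object has no attribute 'round'
```

View pics/hov.png

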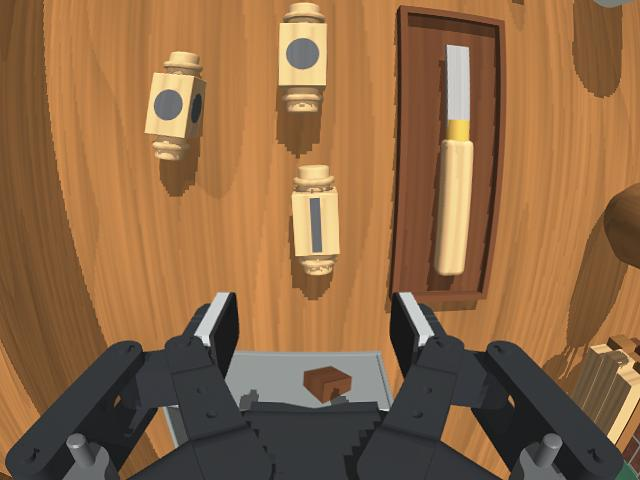

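```bash
sed -i "s/,s\['width'\].round(4))/,round(float(s['width']),4))/" h.py
python3 - <<'E'
from h import *
print([onz('wrist',(300,352),z).round(3) for z in (0,.03,.06,.1)])
E
```

```text
[array([ 0.44 , -0.547,  0.   ]), array([ 0.442, -0.526,  0.03 ]), array([ 0.443, -0.506,  0.06 ]), array([ 0.445, -0.479,  0.1  ])]
```

>>> {"fn": "jog_arm", "kwargs": {"steps": [{"ax":0,"ay":0,"az":-2,"x":-0.5,"y":0,"z":60,"fingers":75},{"ax":0,"ay":0,"az":-2,"x":-0.5,"y":0,"z":120,"fingers":75},{"ax":0,"ay":0,"az":-2,"x":-0.5,"y":0,"z":161,"fingers":75},{"ax":0,"ay":0,"az":-2,"x":-0.5,"y":0,"z":161,"fingers":60},{"ax":0,"ay":0,"az":-2,"x":-0.5,"y":0,"z":161,"fingers":20}], "force": 40}}

```text
time: 17.08
tool_pos: [0.4558, -0.4052, 0.043]
tcp_rot: [2.179, 2.258, 0.0]
contact_force: [-4.2, 6.0, 9.9]
width: 0.0351
```

>>> {"fn": "jog_arm", "kwargs": {"steps": [{"ax":0,"ay":0,"az":0,"x":0,"y":0,"z":0,"fingers":20},{"ax":0,"ay":0,"az":0,"x":0,"y":0,"z":0,"fingers":20},{"ax":0,"ay":0,"az":0,"x":0,"y":0,"z":-20,"fingers":20},{"ax":0,"ay":0,"az":0,"x":0,"y":0,"z":-80,"fingers":20},{"ax":0,"ay":0,"az":0,"x":0,"y":0,"z":-110,"fingers":20}], "force": 40}}

```text
time: 17.7
tool_pos: [0.4553, -0.4055, 0.155]
tcp_rot: [2.179, 2.256, 0.0]
contact_force: [0.5, -0.0, -0.1]
width: 0.0351
```

```bash
cat >> h.py <<'E'
T={'bar':(.5987,-.0788,-.0432),'disc':(.6344,.1418,.063)}
def pocket(t,yl,z):
    x,y,w=T[t];print(t,yl,'shift',*goal([x-np.sin(w)*yl,y+np.cos(w)*yl,z],down(np.pi/2+w)))
    s=observe();print(s['tool_pos'].round(4),s['joint_positions'].round(2),round(float(s['width']),4))
E
python3 - <<'E'
from h import *
pocket('bar',-.061,.155)
E
```

```text
bar -0.061 shift [260.7 150.   -0.4] [  0.    0.3 -85.5]
[ 0.4553 -0.4055  0.155 ] [-0.73  0.47  0.07  1.17 -0.    0.81] 0.0351
```

>>> {"fn": "jog_arm", "kwargs": {"steps": [{"ax":0,"ay":0,"az":-10,"x":32,"y":18,"z":0,"fingers":20},{"ax":0,"ay":0,"az":-20,"x":65,"y":38,"z":0,"fingers":20},{"ax":0,"ay":0,"az":-30,"x":98,"y":56,"z":0,"fingers":20},{"ax":0,"ay":0,"az":-40,"x":130,"y":75,"z":0,"fingers":20},{"ax":0,"ay":0,"az":-50,"x":163,"y":94,"z":0,"fingers":20}], "force": 40}}

```text
time: 18.32
tool_pos: [0.5435, -0.2375, 0.152]
tcp_rot: [1.014, 2.971, -0.0]
contact_force: [-0.5, -0.6, -0.2]
width: 0.0355
```

Run:
```python
from h import *
camera('side');camera('side');pocket('bar',-.061,.155)
```

```text
bar -0.061 shift [ 17.6 107.7  -3. ] [  0.    0.1 -35.1]
[ 0.5444 -0.2358  0.1519] [-0.41  0.44  0.02  1.14  0.    0.25] 0.0351
```

>>> {"fn": "jog_arm", "kwargs": {"steps": [{"ax":0,"ay":0,"az":-10,"x":5,"y":30,"z":0,"fingers":20},{"ax":0,"ay":0,"az":-20,"x":10,"y":60,"z":0,"fingers":20},{"ax":0,"ay":0,"az":-30,"x":15,"y":90,"z":-2,"fingers":20},{"ax":0,"ay":0,"az":-35,"x":17.5,"y":107.5,"z":-2,"fingers":20},{"ax":0,"ay":0,"az":-35,"x":17.5,"y":107.5,"z":-2,"fingers":20}], "force": 40}}

```text
time: 19.05
tool_pos: [0.5955, -0.1426, 0.1533]
tcp_rot: [0.083, 3.139, -0.001]
contact_force: [-0.4, -0.0, -0.4]
width: 0.0354
```

Run:
```python
from h import *
camera('side');snap('wrist','p1');pocket('bar',-.061,.050)
```

```text
bar -0.061 shift [ -1.   4. 103.] [-0.   0.  -0.7]
[ 0.5948 -0.1437  0.153 ] [-0.24  0.48  0.08  1.17 -0.   -0.18] 0.035
```

View pics/p1.png

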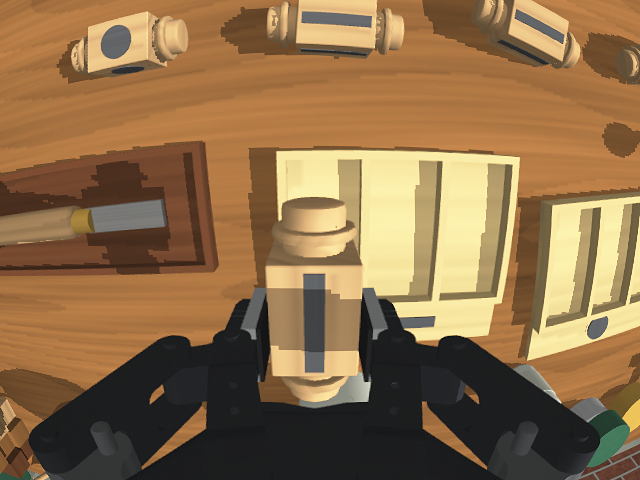

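>>> {"fn": "jog_arm", "kwargs": {"steps": [{"ax":0,"ay":0,"az":-0.5,"x":-1,"y":4,"z":40,"fingers":20},{"ax":0,"ay":0,"az":-0.5,"x":-1,"y":4,"z":80,"fingers":20},{"ax":0,"ay":0,"az":-0.5,"x":-1,"y":4,"z":95,"fingers":20},{"ax":0,"ay":0,"az":-0.5,"x":-1,"y":4,"z":102.5,"fingers":20},{"ax":0,"ay":0,"az":-0.5,"x":-1,"y":4,"z":102.5,"fingers":20}], "force": 40}}

```text
time: 19.77
tool_pos: [0.5965, -0.1394, 0.0506]
tcp_rot: [0.07, 3.14, -0.0]
contact_force: [0.9, 0.1, -0.5]
width: 0.0351
```

>>> {"fn": "jog_arm", "kwargs": {"steps": [{"ax":0,"ay":0,"az":0,"x":0,"y":0,"z":0,"fingers":20},{"ax":0,"ay":0,"az":0,"x":0,"y":0,"z":0,"fingers":50},{"ax":0,"ay":0,"az":0,"x":0,"y":0,"z":0,"fingers":50},{"ax":0,"ay":0,"az":0,"x":0,"y":0,"z":-25,"fingers":50},{"ax":0,"ay":0,"az":0,"x":0,"y":0,"z":-85,"fingers":60}], "force": 40}}

```text
time: 20.4
tool_pos: [0.5944, -0.1386, 0.1336]
tcp_rot: [-0.068, -3.136, -0.002]
contact_force: [0.4, -0.2, 0.6]
width: 0.0511
```

Run:
```python
from h import *
camera('side');snap('wrist','p2');snap('side','p2s');s=observe();print(s['tool_pos'],s['joint_positions'].round(2))
print(goal([.452,-.1225,.2],down(-.1)))
```

```text
[ 0.59794069 -0.13938107  0.13827349] [-0.23  0.49  0.05  1.13  0.   -0.19]
(array([146.2,  10.4, -62.6]), array([ 0.2,  0.3, 93.2]))
```

View pics/p2.png

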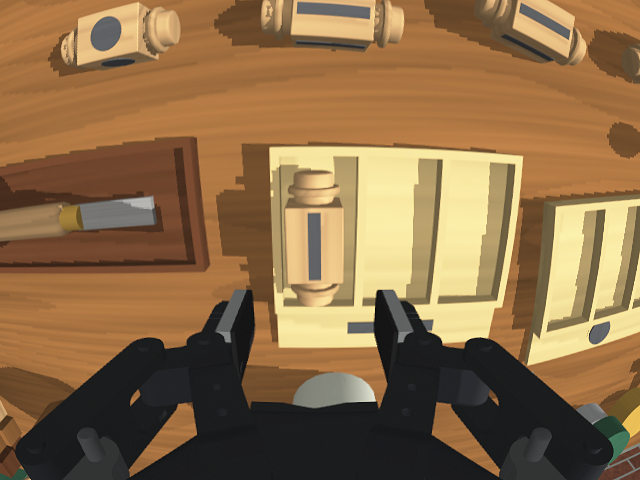

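>>> {"fn": "jog_arm", "kwargs": {"steps": [{"ax":0,"ay":0,"az":10,"x":0,"y":0,"z":-40,"fingers":75},{"ax":0,"ay":0,"az":20,"x":40,"y":2,"z":-62,"fingers":75},{"ax":0,"ay":0,"az":30,"x":80,"y":5,"z":-62,"fingers":75},{"ax":0,"ay":0,"az":40,"x":120,"y":8,"z":-62,"fingers":75},{"ax":0,"ay":0,"az":50,"x":146,"y":10,"z":-62,"fingers":75}]}}

```text
time: 21.18
tool_pos: [0.4487, -0.1223, 0.1963]
tcp_rot: [-1.397, -2.813, 0.0]
contact_force: [0.7, -0.3, 0.0]
width: 0.0639
```

>>> {"fn": "jog_arm", "kwargs": {"steps": [{"ax":0,"ay":0,"az":10,"x":0,"y":0,"z":0,"fingers":75},{"ax":0,"ay":0,"az":20,"x":0,"y":0,"z":0,"fingers":75},{"ax":0,"ay":0,"az":30,"x":0,"y":0,"z":0,"fingers":75},{"ax":0,"ay":0,"az":40,"x":0,"y":0,"z":0,"fingers":75},{"ax":0,"ay":0,"az":43,"x":0,"y":0,"z":0,"fingers":75}]}}

```text
time: 21.8
tool_pos: [0.4503, -0.1225, 0.1962]
tcp_rot: [-2.329, -2.107, 0.001]
contact_force: [-0.4, -0.6, -0.1]
width: 0.064
```

Run:
```python
from h import *
near(.452,-.1225,'bar1')
```

```text
bar1 0.96 [483. 229.] [ 0.598  -0.1405] 178.6 IoU 0.946
bar1 0.93 [314. 221.] [ 0.45   -0.1219] 84.0 IoU 0.939
-> 0.002 shift [  0.6  -0.4 154.3] [-0.  -0.   0.6]
[ 0.4504 -0.1226  0.1963] [-0.27  0.17 -0.24  1.16 -0.    1.4 ] 0.0644
```

View pics/hov.png

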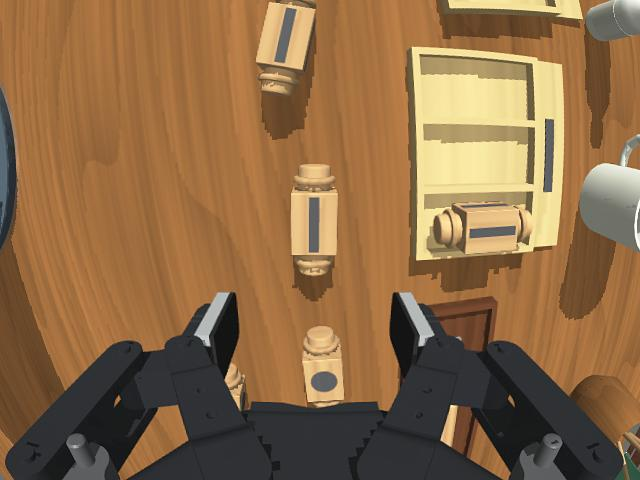

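>>> {"fn": "jog_arm", "kwargs": {"steps": [{"ax":0,"ay":0,"az":0.5,"x":0.5,"y":0,"z":60,"fingers":75},{"ax":0,"ay":0,"az":0.5,"x":0.5,"y":0,"z":120,"fingers":75},{"ax":0,"ay":0,"az":0.5,"x":0.5,"y":0,"z":155,"fingers":75},{"ax":0,"ay":0,"az":0.5,"x":0.5,"y":0,"z":155,"fingers":60},{"ax":0,"ay":0,"az":0.5,"x":0.5,"y":0,"z":155,"fingers":20}], "force": 40}}

```text
time: 22.58
tool_pos: [0.4514, -0.1224, 0.0432]
tcp_rot: [2.333, 2.102, 0.001]
contact_force: [-7.4, 2.6, 11.8]
width: 0.0354
```

>>> {"fn": "jog_arm", "kwargs": {"steps": [{"ax":0,"ay":0,"az":0,"x":0,"y":0,"z":0,"fingers":20},{"ax":0,"ay":0,"az":0,"x":0,"y":0,"z":0,"fingers":20},{"ax":0,"ay":0,"az":0,"x":0,"y":0,"z":-20,"fingers":20},{"ax":0,"ay":0,"az":0,"x":0,"y":0,"z":-80,"fingers":20},{"ax":0,"ay":0,"az":0,"x":0,"y":0,"z":-110,"fingers":20}], "force": 40}}

```text
time: 23.2
tool_pos: [0.4517, -0.1224, 0.1552]
tcp_rot: [2.332, 2.1, 0.003]
contact_force: [0.9, -0.1, -1.0]
width: 0.0352
```

Run:
```python
from h import *
camera('side');pocket('bar',0.0,.155)
```

```text
bar 0.0 shift [ 58.9 140.5   3.8] [  0.3   0.4 -93.5]
[ 0.4528 -0.1227  0.1579] [-0.26  0.19 -0.32  1.06  0.    1.41] 0.035
```

>>> {"fn": "jog_arm", "kwargs": {"steps": [{"ax":0,"ay":0,"az":-10.5,"x":10,"y":24,"z":0,"fingers":20},{"ax":0,"ay":0,"az":-21,"x":20,"y":48,"z":0,"fingers":20},{"ax":0,"ay":0,"az":-31,"x":30,"y":72,"z":0,"fingers":20},{"ax":0,"ay":0,"az":-41,"x":40,"y":96,"z":0,"fingers":20},{"ax":0,"ay":0,"az":-50,"x":59,"y":140,"z":0,"fingers":20}], "force": 40}}

```text
time: 23.88
tool_pos: [0.5966, -0.0781, 0.1526]
tcp_rot: [1.22, 2.894, 0.0]
contact_force: [1.2, 0.5, -0.6]
width: 0.0349
```

>>> {"fn": "jog_arm", "kwargs": {"steps": [{"ax":0,"ay":0,"az":-10.5,"x":0,"y":0,"z":0,"fingers":20},{"ax":0,"ay":0,"az":-21,"x":0,"y":0,"z":0,"fingers":20},{"ax":0,"ay":0,"az":-31,"x":0,"y":0,"z":0,"fingers":20},{"ax":0,"ay":0,"az":-41,"x":0,"y":0,"z":0,"fingers":20},{"ax":0,"ay":0,"az":-43.5,"x":0,"y":0,"z":0,"fingers":20}], "force": 40}}

```text
time: 24.5
tool_pos: [0.5962, -0.0781, 0.1522]
tcp_rot: [0.063, 3.14, -0.0]
contact_force: [1.0, -0.1, -0.2]
width: 0.0354
```

Run:
```python
from h import *
camera('side');snap('wrist','p3');pocket('bar',0,.050)
```

```text
bar 0 shift [ -2.5  -0.6 102.2] [-0.  0.  0.]
[ 0.5962 -0.0781  0.1522] [-0.13  0.46  0.04  1.16  0.   -0.09] 0.0348
```

View pics/p3.png

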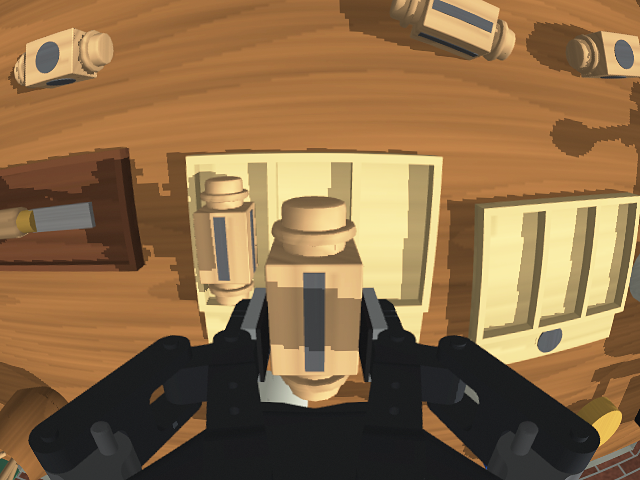

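>>> {"fn": "jog_arm", "kwargs": {"steps": [{"ax":0,"ay":0,"az":0,"x":-2,"y":1,"z":40,"fingers":20},{"ax":0,"ay":0,"az":0,"x":-2,"y":1,"z":80,"fingers":20},{"ax":0,"ay":0,"az":0,"x":-2,"y":1,"z":95,"fingers":20},{"ax":0,"ay":0,"az":0,"x":-2,"y":1,"z":102,"fingers":20},{"ax":0,"ay":0,"az":0,"x":-2,"y":1,"z":102,"fingers":20}], "force": 40}}

```text
time: 25.22
tool_pos: [0.5987, -0.0772, 0.0507]
tcp_rot: [0.069, 3.14, -0.0]
contact_force: [0.3, 1.1, 0.1]
width: 0.0351
```

>>> {"fn": "jog_arm", "kwargs": {"steps": [{"ax":0,"ay":0,"az":0,"x":0,"y":0,"z":0,"fingers":20},{"ax":0,"ay":0,"az":0,"x":0,"y":0,"z":0,"fingers":50},{"ax":0,"ay":0,"az":0,"x":0,"y":0,"z":0,"fingers":50},{"ax":0,"ay":0,"az":0,"x":0,"y":0,"z":-25,"fingers":50},{"ax":0,"ay":0,"az":0,"x":0,"y":0,"z":-85,"fingers":55}], "force": 40}}

```text
time: 25.85
tool_pos: [0.5965, -0.077, 0.1337]
tcp_rot: [-0.068, -3.136, -0.001]
contact_force: [1.3, -0.1, 0.9]
width: 0.0469
```

Run:
```python
from h import *
camera('side');snap('wrist','p4')
print(goal([.445,.0225,.2],down(-.24)))
```

```text
(array([159.7,  93.1, -60.3]), array([  0.4,   0.4, 101.2]))
```

View pics/p4.png

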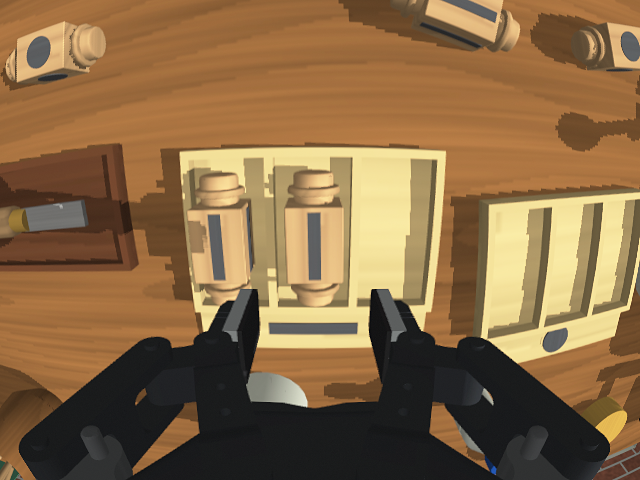

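>>> {"fn": "jog_arm", "kwargs": {"steps": [{"ax":0,"ay":0,"az":10,"x":0,"y":0,"z":-40,"fingers":75},{"ax":0,"ay":0,"az":20,"x":40,"y":23,"z":-60,"fingers":75},{"ax":0,"ay":0,"az":30,"x":80,"y":46,"z":-60,"fingers":75},{"ax":0,"ay":0,"az":40,"x":120,"y":70,"z":-60,"fingers":75},{"ax":0,"ay":0,"az":50,"x":160,"y":93,"z":-60,"fingers":75}]}}

```text
time: 26.58
tool_pos: [0.4412, 0.0233, 0.195]
tcp_rot: [1.398, 2.813, 0.001]
contact_force: [0.2, 0.3, 0.1]
width: 0.0639
```

>>> {"fn": "jog_arm", "kwargs": {"steps": [{"ax":0,"ay":0,"az":10,"x":0,"y":0,"z":0,"fingers":75},{"ax":0,"ay":0,"az":20,"x":0,"y":0,"z":0,"fingers":75},{"ax":0,"ay":0,"az":30,"x":0,"y":0,"z":0,"fingers":75},{"ax":0,"ay":0,"az":41,"x":0,"y":0,"z":0,"fingers":75},{"ax":0,"ay":0,"az":51,"x":0,"y":0,"z":0,"fingers":75}]}}

```text
time: 27.2
tool_pos: [0.4424, 0.0227, 0.1951]
tcp_rot: [2.473, 1.937, 0.001]
contact_force: [-0.9, -0.9, 0.8]
width: 0.064
```

Run:
```python
from h import *
near(.445,.0225,'bar1')
```

```text
bar1 0.89 [510. 334.] [ 0.6059 -0.1364] 165.3 IoU 0.659
bar1 0.81 [316. 214.] [0.4435 0.0257] 73.7 IoU 0.942
bar1 0.59 [502. 285.] [ 0.602  -0.0788] 179.0 IoU 0.946
-> 0.004 shift [  3.1   0.3 153. ] [ 0. -0.  3.]
[0.4424 0.0227 0.195 ] [ 0.05  0.12 -0.3   1.15  0.    1.85] 0.0641
```

View pics/hov.png

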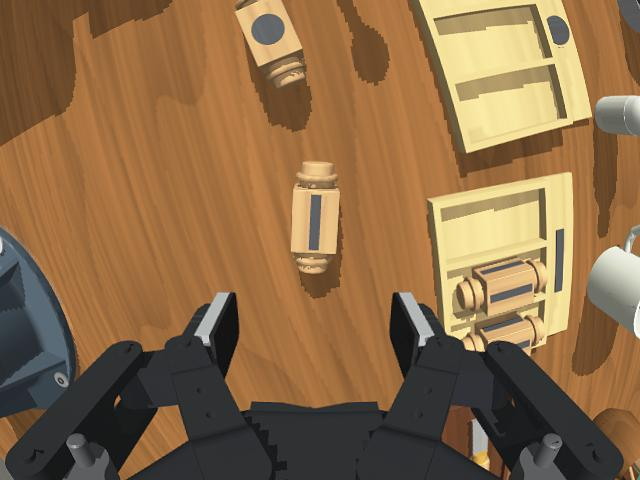

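>>> {"fn": "jog_arm", "kwargs": {"steps": [{"ax":0,"ay":0,"az":3,"x":3,"y":0,"z":60,"fingers":75},{"ax":0,"ay":0,"az":3,"x":3,"y":0,"z":120,"fingers":75},{"ax":0,"ay":0,"az":3,"x":3,"y":0,"z":153,"fingers":75},{"ax":0,"ay":0,"az":3,"x":3,"y":0,"z":153,"fingers":60},{"ax":0,"ay":0,"az":3,"x":3,"y":0,"z":153,"fingers":20}], "force": 40}}

```text
time: 27.98
tool_pos: [0.444, 0.0257, 0.0433]
tcp_rot: [2.515, 1.882, 0.002]
contact_force: [-10.1, -1.4, 18.3]
width: 0.0351
```

>>> {"fn": "jog_arm", "kwargs": {"steps": [{"ax":0,"ay":0,"az":0,"x":0,"y":0,"z":0,"fingers":20},{"ax":0,"ay":0,"az":0,"x":0,"y":0,"z":0,"fingers":20},{"ax":0,"ay":0,"az":0,"x":0,"y":0,"z":-20,"fingers":20},{"ax":0,"ay":0,"az":0,"x":0,"y":0,"z":-80,"fingers":20},{"ax":0,"ay":0,"az":0,"x":0,"y":0,"z":-110,"fingers":20}], "force": 40}}

```text
time: 28.6
tool_pos: [0.4441, 0.0257, 0.1553]
tcp_rot: [2.515, 1.879, 0.005]
contact_force: [1.1, -0.1, -1.4]
width: 0.035
```

Run:
```python
from h import *
camera('side');camera('side');pocket('bar',0.061,.155)
```

```text
bar 0.061 shift [  2.5 162.1   1.7] [   0.4    0.2 -104. ]
[0.4451 0.0257 0.1557] [ 0.06  0.14 -0.38  1.04 -0.    1.92] 0.0352
```

>>> {"fn": "jog_arm", "kwargs": {"steps": [{"ax":0,"ay":0,"az":-10.5,"x":0,"y":30,"z":0,"fingers":20},{"ax":0,"ay":0,"az":-21,"x":1,"y":60,"z":0,"fingers":20},{"ax":0,"ay":0,"az":-31,"x":1,"y":95,"z":0,"fingers":20},{"ax":0,"ay":0,"az":-41,"x":2,"y":130,"z":0,"fingers":20},{"ax":0,"ay":0,"az":-51,"x":2,"y":162,"z":0,"fingers":20}], "force": 40}}

```text
time: 29.32
tool_pos: [0.5999, -0.0188, 0.1514]
tcp_rot: [-1.454, -2.785, 0.0]
contact_force: [-0.2, 0.3, -0.7]
width: 0.0349
```

>>> {"fn": "jog_arm", "kwargs": {"steps": [{"ax":0,"ay":0,"az":-10.6,"x":0,"y":0,"z":0,"fingers":20},{"ax":0,"ay":0,"az":-21,"x":0,"y":0,"z":0,"fingers":20},{"ax":0,"ay":0,"az":-31.5,"x":0,"y":0,"z":0,"fingers":20},{"ax":0,"ay":0,"az":-42,"x":0,"y":0,"z":0,"fingers":20},{"ax":0,"ay":0,"az":-52.5,"x":0,"y":0,"z":0,"fingers":20}], "force": 40}}

```text
time: 29.95
tool_pos: [0.5988, -0.0184, 0.1514]
tcp_rot: [-0.072, -3.14, -0.0]
contact_force: [0.3, -0.1, -1.7]
width: 0.035
```

Run:
```python
from h import *
camera('side');snap('wrist','p5');pocket('bar',.061,.050)
```

```text
bar 0.061 shift [ -2.6   0.7 101.5] [-0.  -0.  -0.3]
[ 0.5988 -0.0185  0.1515] [-0.03  0.45  0.04  1.15  0.    0.02] 0.0349
```

View pics/p5.png

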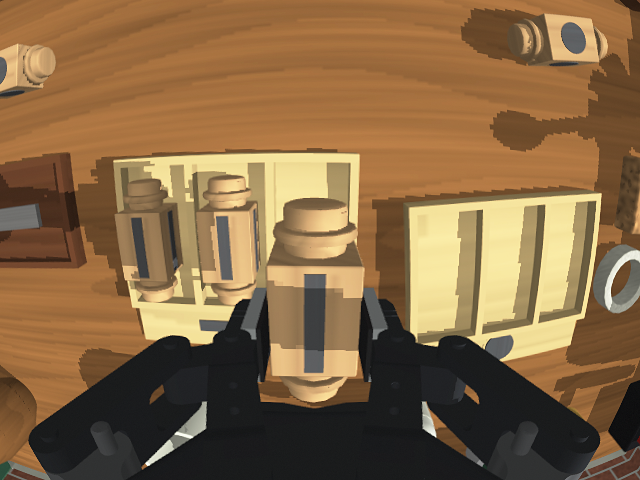

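>>> {"fn": "jog_arm", "kwargs": {"steps": [{"ax":0,"ay":0,"az":0,"x":-2,"y":1,"z":40,"fingers":20},{"ax":0,"ay":0,"az":0,"x":-2,"y":1,"z":80,"fingers":20},{"ax":0,"ay":0,"az":0,"x":-2,"y":1,"z":95,"fingers":20},{"ax":0,"ay":0,"az":0,"x":-2,"y":1,"z":101,"fingers":20},{"ax":0,"ay":0,"az":0,"x":-2,"y":1,"z":101,"fingers":20}], "force": 40}}

```text
time: 30.68
tool_pos: [0.6015, -0.0176, 0.0517]
tcp_rot: [0.084, 3.139, -0.0]
contact_force: [-0.0, 0.2, -1.1]
width: 0.0349
```

>>> {"fn": "jog_arm", "kwargs": {"steps": [{"ax":0,"ay":0,"az":0,"x":0,"y":0,"z":0,"fingers":20},{"ax":0,"ay":0,"az":0,"x":0,"y":0,"z":0,"fingers":50},{"ax":0,"ay":0,"az":0,"x":0,"y":0,"z":0,"fingers":50},{"ax":0,"ay":0,"az":0,"x":0,"y":0,"z":-25,"fingers":50},{"ax":0,"ay":0,"az":0,"x":0,"y":0,"z":-85,"fingers":55}], "force": 40}}

```text
time: 31.3
tool_pos: [0.5994, -0.0175, 0.1347]
tcp_rot: [-0.082, -3.136, -0.0]
contact_force: [1.3, -0.6, 0.7]
width: 0.047
```

Run:
```python
from h import *
camera('side');snap('wrist','p6')
print(goal([.452,.177,.2],down(.17)))
```

```text
(array([161.3, 186.4, -59.3]), array([ 0.3,  0.4, 77.3]))
```

View pics/p6.png

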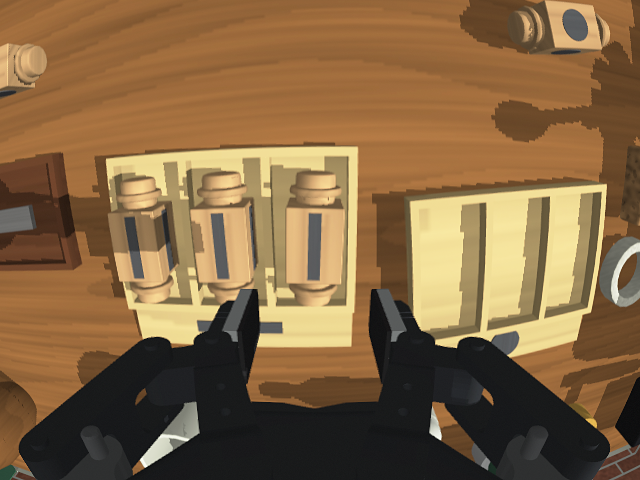

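>>> {"fn": "jog_arm", "kwargs": {"steps": [{"ax":0,"ay":0,"az":10,"x":0,"y":0,"z":-40,"fingers":75},{"ax":0,"ay":0,"az":20,"x":30,"y":35,"z":-59,"fingers":75},{"ax":0,"ay":0,"az":30,"x":65,"y":75,"z":-59,"fingers":75},{"ax":0,"ay":0,"az":40,"x":100,"y":115,"z":-59,"fingers":75},{"ax":0,"ay":0,"az":50,"x":130,"y":150,"z":-59,"fingers":75}]}}

```text
time: 32.02
tool_pos: [0.4778, 0.1403, 0.1952]
tcp_rot: [1.41, 2.807, 0.001]
contact_force: [1.4, 1.1, 0.2]
width: 0.0641
```

Run:
```python
from h import *
camera('side');camera('side')
print(goal([.452,.177,.2],down(.17)))
```

```text
(array([43.2,  1.3, -4.6]), array([ 0., -0., 27.]))
```

>>> {"fn": "jog_arm", "kwargs": {"steps": [{"ax":0,"ay":0,"az":10,"x":20,"y":0,"z":-2,"fingers":75},{"ax":0,"ay":0,"az":20,"x":40,"y":1,"z":-4,"fingers":75},{"ax":0,"ay":0,"az":27,"x":43,"y":1,"z":-4,"fingers":75},{"ax":0,"ay":0,"az":27,"x":43,"y":1,"z":-4,"fingers":75}]}}

```text
time: 32.62
tool_pos: [0.4542, 0.174, 0.199]
tcp_rot: [2.017, 2.408, 0.001]
contact_force: [0.2, -0.5, -0.4]
width: 0.064
```

Run:
```python
from h import *
near(.452,.177,'disc1')
```

```text
disc1 0.96 [305. 212.] [0.4472 0.1775] 96.8 IoU 0.93
disc1 0.6 [446. 413.] [ 0.6053 -0.0149] 163.9 IoU 0.115
disc1 0.56 [431.  11.] [0.4956 0.3784] 161.7 IoU 0.783
-> 0.005 shift [  5.   -6.2 156.8] [0.  0.  3.3]
[0.4542 0.1736 0.1988] [ 0.37  0.2  -0.19  1.17 -0.    1.76] 0.0642
```

View pics/hov.png

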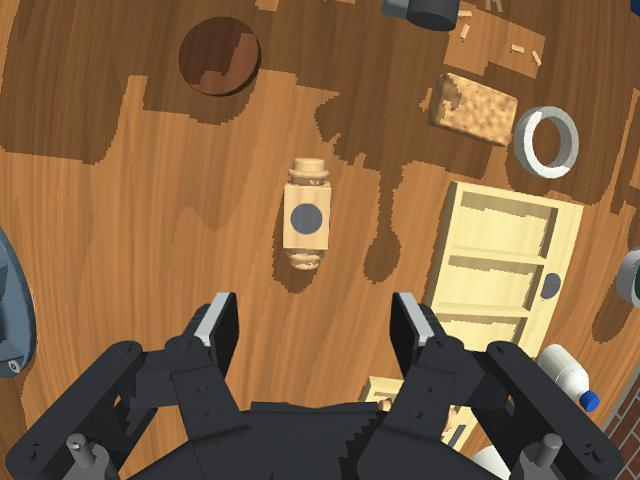

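>>> {"fn": "jog_arm", "kwargs": {"steps": [{"ax":0,"ay":0,"az":3,"x":5,"y":-6,"z":60,"fingers":75},{"ax":0,"ay":0,"az":3,"x":5,"y":-6,"z":120,"fingers":75},{"ax":0,"ay":0,"az":3,"x":5,"y":-6,"z":157,"fingers":75},{"ax":0,"ay":0,"az":3,"x":5,"y":-6,"z":157,"fingers":60},{"ax":0,"ay":0,"az":3,"x":5,"y":-6,"z":157,"fingers":20}], "force": 40}}

```text
time: 33.4
tool_pos: [0.4482, 0.178, 0.0433]
tcp_rot: [2.081, 2.353, 0.002]
contact_force: [-5.2, -4.4, 10.0]
width: 0.0355
```

>>> {"fn": "jog_arm", "kwargs": {"steps": [{"ax":0,"ay":0,"az":0,"x":0,"y":0,"z":0,"fingers":20},{"ax":0,"ay":0,"az":0,"x":0,"y":0,"z":0,"fingers":20},{"ax":0,"ay":0,"az":0,"x":0,"y":0,"z":-20,"fingers":20},{"ax":0,"ay":0,"az":0,"x":0,"y":0,"z":-80,"fingers":20},{"ax":0,"ay":0,"az":0,"x":0,"y":0,"z":-110,"fingers":20}], "force": 40}}

```text
time: 34.02
tool_pos: [0.4481, 0.1782, 0.1553]
tcp_rot: [2.08, 2.352, 0.005]
contact_force: [1.3, -0.1, -2.1]
width: 0.0351
```

Run:
```python
from h import *
camera('side');camera('side');pocket('disc',0.061,.155)
```

```text
disc 0.061 shift [  1.7 183.    2. ] [  0.4   0.2 -86.6]
[0.4491 0.1786 0.1558] [ 0.38  0.22 -0.29  1.06  0.    1.83] 0.0352
```

>>> {"fn": "jog_arm", "kwargs": {"steps": [{"ax":0,"ay":0,"az":-9,"x":0,"y":36,"z":0,"fingers":20},{"ax":0,"ay":0,"az":-18,"x":0,"y":73,"z":0,"fingers":20},{"ax":0,"ay":0,"az":-27,"x":1,"y":110,"z":0,"fingers":20},{"ax":0,"ay":0,"az":-36,"x":1,"y":146,"z":0,"fingers":20},{"ax":0,"ay":0,"az":-45,"x":2,"y":183,"z":0,"fingers":20}], "force": 40}}

```text
time: 34.75
tool_pos: [0.6295, 0.2022, 0.1513]
tcp_rot: [-1.015, -2.973, 0.0]
contact_force: [-0.2, -0.2, -0.1]
width: 0.0352
```

>>> {"fn": "jog_arm", "kwargs": {"steps": [{"ax":0,"ay":0,"az":-10,"x":0,"y":0,"z":0,"fingers":20},{"ax":0,"ay":0,"az":-20,"x":0,"y":0,"z":0,"fingers":20},{"ax":0,"ay":0,"az":-30,"x":0,"y":0,"z":0,"fingers":20},{"ax":0,"ay":0,"az":-40,"x":0,"y":0,"z":0,"fingers":20},{"ax":0,"ay":0,"az":-41.5,"x":0,"y":0,"z":0,"fingers":20}], "force": 40}}

```text
time: 35.38
tool_pos: [0.6284, 0.2021, 0.1513]
tcp_rot: [0.097, -3.14, 0.0]
contact_force: [0.3, -0.0, -1.8]
width: 0.0353
```

Run:
```python
from h import *
camera('side');snap('wrist','p7');pocket('disc',.061,.050)
```

```text
disc 0.061 shift [ -2.2   0.5 101.5] [-0.  -0.  -0.3]
[0.6284 0.2021 0.1515] [ 0.31  0.58  0.25  1.23 -0.    0.25] 0.035
```

View pics/p7.png

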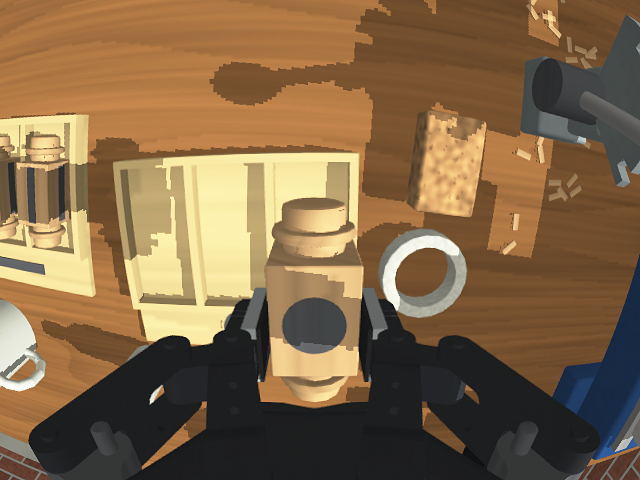

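>>> {"fn": "jog_arm", "kwargs": {"steps": [{"ax":0,"ay":0,"az":0,"x":-2,"y":0,"z":40,"fingers":20},{"ax":0,"ay":0,"az":0,"x":-2,"y":0,"z":80,"fingers":20},{"ax":0,"ay":0,"az":0,"x":-2,"y":0,"z":95,"fingers":20},{"ax":0,"ay":0,"az":0,"x":-2,"y":0,"z":101,"fingers":20},{"ax":0,"ay":0,"az":0,"x":-2,"y":0,"z":101,"fingers":20}], "force": 40}}

```text
time: 36.1
tool_pos: [0.6311, 0.2024, 0.0518]
tcp_rot: [-0.095, 3.139, 0.001]
contact_force: [0.1, 0.5, -1.6]
width: 0.0349
```

>>> {"fn": "jog_arm", "kwargs": {"steps": [{"ax":0,"ay":0,"az":0,"x":0,"y":0,"z":0,"fingers":20},{"ax":0,"ay":0,"az":0,"x":0,"y":0,"z":0,"fingers":50},{"ax":0,"ay":0,"az":0,"x":0,"y":0,"z":0,"fingers":50},{"ax":0,"ay":0,"az":0,"x":0,"y":0,"z":-25,"fingers":50},{"ax":0,"ay":0,"az":0,"x":0,"y":0,"z":-85,"fingers":55}], "force": 40}}

```text
time: 36.72
tool_pos: [0.629, 0.2018, 0.1344]
tcp_rot: [0.096, -3.135, 0.002]
contact_force: [1.5, 0.2, 1.2]
width: 0.0473
```

Run:
```python
from h import *
camera('side');snap('wrist','p8')
print(goal([.446,-.271,.2],down(0)))
pillars('scene')
```

```text
(array([ 215.4, -461.7,  -60.4]), array([ 0.5,  0.3, 93.5]))
disc1 0.95 [236. 234.] pos [ 0.4487 -0.2711] yaw deg 89.3 IoU 0.857
disc1 0.75 [234. 210.] pos [ 0.3437 -0.3055] yaw deg 78.6 IoU 0.918
disc1 0.57 [416. 282.] pos [0.6287 0.2022] yaw deg 3.7 IoU 0.934
disc1 0.51 [558. 242.] pos [0.7811 0.6215] yaw deg 24.8 IoU 0.04
bar1 0.8 [324. 278.] pos [ 0.5991 -0.0186] yaw deg 177.2 IoU 0.925
bar1 0.66 [302. 274.] pos [ 0.5963 -0.0789] yaw deg 178.1 IoU 0.921
bar1 0.6 [281. 278.] pos [ 0.593  -0.1408] yaw deg 179.2 IoU 0.854
```

View pics/p8.png

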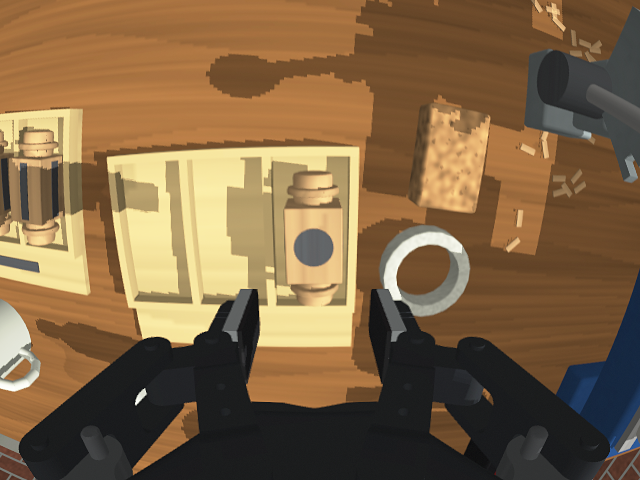

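>>> {"fn": "jog_arm", "kwargs": {"steps": [{"ax":0,"ay":0,"az":10,"x":10,"y":-20,"z":-40,"fingers":75},{"ax":0,"ay":0,"az":20,"x":33,"y":-70,"z":-62,"fingers":75},{"ax":0,"ay":0,"az":30,"x":56,"y":-120,"z":-62,"fingers":75},{"ax":0,"ay":0,"az":40,"x":80,"y":-170,"z":-62,"fingers":75},{"ax":0,"ay":0,"az":50,"x":103,"y":-220,"z":-62,"fingers":75}]}}

```text
time: 37.6
tool_pos: [0.5396, -0.025, 0.1966]
tcp_rot: [-1.247, -2.881, 0.001]
contact_force: [1.5, -0.4, 0.2]
width: 0.064
```

Run:
```python
from h import *
camera('side');camera('side')
print(goal([.446,-.271,.2],down(0)))
```

```text
(array([-114.9, -234. ,   -2.7]), array([-0.1, -0. , 43. ]))
```

>>> {"fn": "jog_arm", "kwargs": {"steps": [{"ax":0,"ay":0,"az":10,"x":-24,"y":-50,"z":-2,"fingers":75},{"ax":0,"ay":0,"az":20,"x":-50,"y":-102,"z":-2,"fingers":75},{"ax":0,"ay":0,"az":30,"x":-75,"y":-153,"z":-2,"fingers":75},{"ax":0,"ay":0,"az":40,"x":-100,"y":-204,"z":-2,"fingers":75},{"ax":0,"ay":0,"az":43,"x":-115,"y":-234,"z":-2,"fingers":75}]}}

```text
time: 38.33
tool_pos: [0.4492, -0.2698, 0.1987]
tcp_rot: [-2.216, -2.225, 0.001]
contact_force: [0.1, 0.4, 0.8]
width: 0.0641
```

Run:
```python
from h import *
camera('side');near(.446,-.271,'disc1')
```

```text
disc1 0.91 [188. 260.] [ 0.3392 -0.3045] 77.5 IoU 0.925
disc1 0.77 [308. 221.] [ 0.4447 -0.27  ] 89.4 IoU 0.94
-> 0.002 shift [ -2.2  -5.4 156.8] [-0.1 -0.1  1.1]
[ 0.4503 -0.2679  0.1988] [-0.54  0.28 -0.09  1.2   0.    1.03] 0.0641
```

View pics/hov.png

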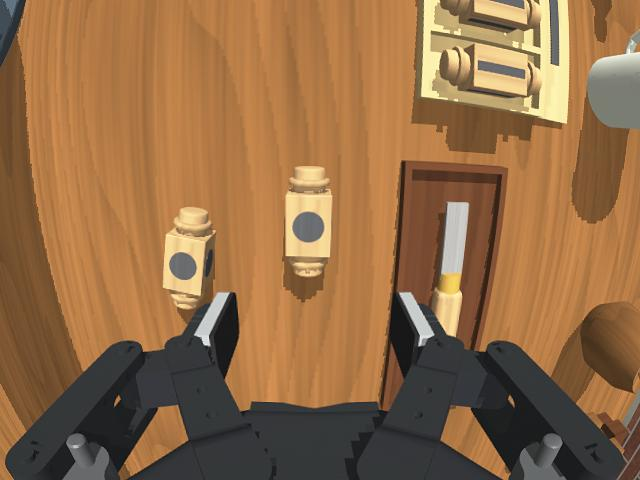

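>>> {"fn": "jog_arm", "kwargs": {"steps": [{"ax":0,"ay":0,"az":1,"x":-2,"y":-5,"z":60,"fingers":75},{"ax":0,"ay":0,"az":1,"x":-2,"y":-5,"z":120,"fingers":75},{"ax":0,"ay":0,"az":1,"x":-2,"y":-5,"z":157,"fingers":75},{"ax":0,"ay":0,"az":1,"x":-2,"y":-5,"z":157,"fingers":60},{"ax":0,"ay":0,"az":1,"x":-2,"y":-5,"z":157,"fingers":20}], "force": 40}}

```text
time: 39.15
tool_pos: [0.4466, -0.2699, 0.0442]
tcp_rot: [2.229, 2.212, 0.001]
contact_force: [-4.3, 6.2, 9.2]
width: 0.0349
```

>>> {"fn": "jog_arm", "kwargs": {"steps": [{"ax":0,"ay":0,"az":0,"x":0,"y":0,"z":0,"fingers":20},{"ax":0,"ay":0,"az":0,"x":0,"y":0,"z":0,"fingers":20},{"ax":0,"ay":0,"az":0,"x":0,"y":0,"z":-20,"fingers":20},{"ax":0,"ay":0,"az":0,"x":0,"y":0,"z":-80,"fingers":20},{"ax":0,"ay":0,"az":0,"x":0,"y":0,"z":-110,"fingers":20}], "force": 40}}

```text
time: 39.78
tool_pos: [0.4464, -0.2707, 0.1563]
tcp_rot: [2.229, 2.209, 0.001]
contact_force: [0.2, -0.7, -1.5]
width: 0.0351
```

Run:
```python
from h import *
camera('side');camera('side');pocket('disc',0.0,.155)
```

```text
disc 0.0 shift [414.7 183.4   1.5] [  0.1   0.4 -94.1]
[ 0.4473 -0.2712  0.1568] [-0.55  0.29 -0.18  1.09 -0.    1.03] 0.0351
```

>>> {"fn": "jog_arm", "kwargs": {"steps": [{"ax":0,"ay":0,"az":-10,"x":42,"y":18,"z":0,"fingers":20},{"ax":0,"ay":0,"az":-20,"x":85,"y":37,"z":0,"fingers":20},{"ax":0,"ay":0,"az":-30,"x":130,"y":57,"z":0,"fingers":20},{"ax":0,"ay":0,"az":-40,"x":175,"y":77,"z":0,"fingers":20},{"ax":0,"ay":0,"az":-50,"x":220,"y":97,"z":0,"fingers":20}], "force": 40}}

```text
time: 40.5
tool_pos: [0.5448, -0.0494, 0.1524]
tcp_rot: [-1.079, -2.95, 0.0]
contact_force: [0.9, 0.3, -1.4]
width: 0.035
```

Run:
```python
from h import *
camera('side');camera('side');pocket('disc',0.0,.155)
```

```text
disc 0.0 shift [ 53.6 201.9  -2.6] [  0.1  -0.  -43.6]
[ 0.5457 -0.0473  0.1522] [-0.09  0.35 -0.12  1.1   0.    0.61] 0.0349
```

>>> {"fn": "jog_arm", "kwargs": {"steps": [{"ax":0,"ay":0,"az":-9,"x":11,"y":40,"z":0,"fingers":20},{"ax":0,"ay":0,"az":-18,"x":22,"y":82,"z":0,"fingers":20},{"ax":0,"ay":0,"az":-27,"x":33,"y":124,"z":0,"fingers":20},{"ax":0,"ay":0,"az":-36,"x":44,"y":165,"z":0,"fingers":20},{"ax":0,"ay":0,"az":-43.5,"x":53.5,"y":200,"z":0,"fingers":20}], "force": 40}}

```text
time: 41.22
tool_pos: [0.634, 0.1367, 0.1522]
tcp_rot: [0.088, -3.14, 0.0]
contact_force: [1.3, -1.5, -0.6]
width: 0.035
```

Run:
```python
from h import *
camera('side');camera('side');camera('side');snap('wrist','p9');pocket('disc',0,.050)
```

```text
disc 0 shift [ -1.3   6.2 102. ] [-0.  -0.1 -0.7]
[0.6335 0.1356 0.152 ] [ 0.21  0.56  0.2   1.22 -0.    0.16] 0.0351
```

View pics/p9.png

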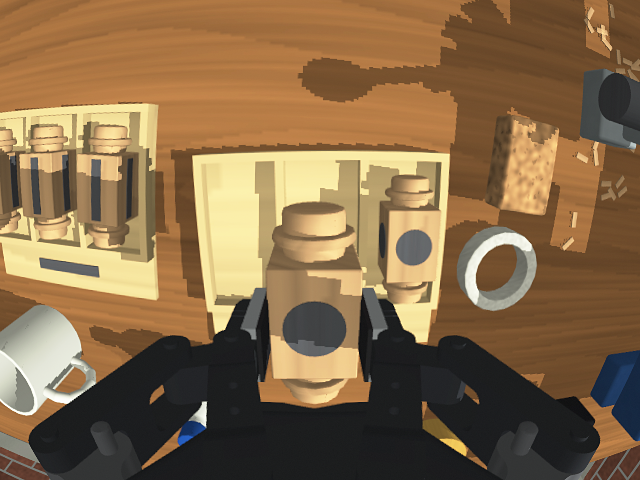

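>>> {"fn": "jog_arm", "kwargs": {"steps": [{"ax":0,"ay":0,"az":-0.5,"x":-1,"y":5,"z":40,"fingers":20},{"ax":0,"ay":0,"az":-0.5,"x":-1,"y":5,"z":80,"fingers":20},{"ax":0,"ay":0,"az":-0.5,"x":-1,"y":5,"z":95,"fingers":20},{"ax":0,"ay":0,"az":-0.5,"x":-1,"y":5,"z":101.5,"fingers":20},{"ax":0,"ay":0,"az":-0.5,"x":-1,"y":5,"z":101.5,"fingers":20}], "force": 40}}

```text
time: 42.05
tool_pos: [0.6349, 0.1406, 0.0522]
tcp_rot: [-0.095, 3.139, 0.0]
contact_force: [0.4, 0.4, -0.8]
width: 0.0353
```

>>> {"fn": "jog_arm", "kwargs": {"steps": [{"ax":0,"ay":0,"az":0,"x":0,"y":0,"z":0,"fingers":20},{"ax":0,"ay":0,"az":0,"x":0,"y":0,"z":0,"fingers":50},{"ax":0,"ay":0,"az":0,"x":0,"y":0,"z":0,"fingers":50},{"ax":0,"ay":0,"az":0,"x":0,"y":0,"z":-25,"fingers":50},{"ax":0,"ay":0,"az":0,"x":0,"y":0,"z":-85,"fingers":55}], "force": 40}}

```text
time: 42.68
tool_pos: [0.6328, 0.1405, 0.135]
tcp_rot: [0.096, -3.135, 0.001]
contact_force: [1.1, 0.1, 0.7]
width: 0.0464
```

Run:
```python
from h import *
camera('side');snap('wrist','p10')
print(goal([.341,-.305,.2],down(-.21)))
```

```text
(array([ 322.5, -427.5,  -60.6]), array([  0.5,   0.3, 105.5]))
```

View pics/p10.png

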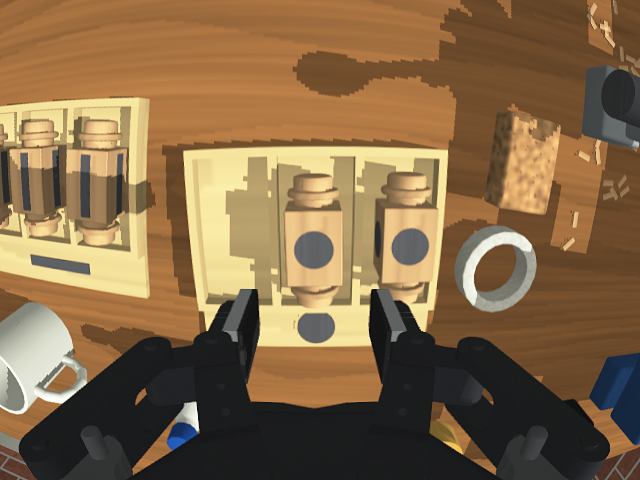

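>>> {"fn": "jog_arm", "kwargs": {"steps": [{"ax":0,"ay":0,"az":10,"x":15,"y":-20,"z":-40,"fingers":75},{"ax":0,"ay":0,"az":20,"x":48,"y":-64,"z":-62,"fingers":75},{"ax":0,"ay":0,"az":30,"x":80,"y":-106,"z":-62,"fingers":75},{"ax":0,"ay":0,"az":40,"x":112,"y":-148,"z":-62,"fingers":75},{"ax":0,"ay":0,"az":50,"x":144,"y":-190,"z":-62,"fingers":75}]}}

```text
time: 43.4
tool_pos: [0.5014, -0.0588, 0.1986]
tcp_rot: [1.248, 2.882, 0.0]
contact_force: [1.4, -0.5, 0.8]
width: 0.0642
```

Run:
```python
from h import *
camera('side');camera('side')
print(goal([.341,-.305,.2],down(-.21)))
```

```text
(array([ -70.1, -283.1,   -1. ]), array([-0. ,  0.1, 55. ]))
```

>>> {"fn": "jog_arm", "kwargs": {"steps": [{"ax":0,"ay":0,"az":10,"x":-13,"y":-52,"z":0,"fingers":75},{"ax":0,"ay":0,"az":20,"x":-26,"y":-104,"z":0,"fingers":75},{"ax":0,"ay":0,"az":30,"x":-39,"y":-156,"z":0,"fingers":75},{"ax":0,"ay":0,"az":40,"x":-52,"y":-208,"z":0,"fingers":75},{"ax":0,"ay":0,"az":50,"x":-65,"y":-260,"z":0,"fingers":75}]}}

```text
time: 44.12
tool_pos: [0.358, -0.2849, 0.1986]
tcp_rot: [2.348, 2.086, 0.001]
contact_force: [0.5, 0.1, -0.2]
width: 0.0642
```

>>> {"fn": "jog_arm", "kwargs": {"steps": [{"ax":0,"ay":0,"az":5,"x":-20,"y":-15,"z":0,"fingers":75},{"ax":0,"ay":0,"az":5,"x":-20,"y":-15,"z":0,"fingers":75}]}}

```text
time: 44.38
tool_pos: [0.3408, -0.3029, 0.1984]
tcp_rot: [2.435, 1.985, 0.0]
contact_force: [0.6, 0.9, 0.3]
width: 0.0642
```

Run:
```python
from h import *
camera('side');near(.341,-.305,'disc1')
```

```text
disc1 0.9 [310. 226.] [ 0.3385 -0.3057] 79.3 IoU 0.93
-> 0.003 shift [ -5.   -2.7 156.4] [ 0.  -0.  -0.7]
[ 0.342  -0.3013  0.1984] [-0.72  0.14 -0.27  1.16  0.    1.05] 0.064
```

View pics/hov.png

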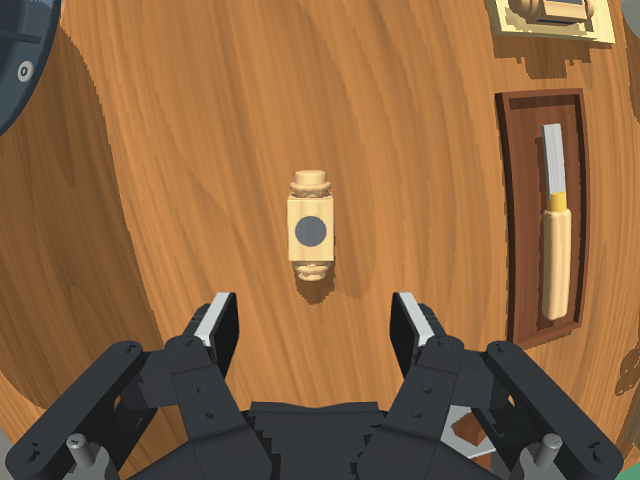

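>>> {"fn": "jog_arm", "kwargs": {"steps": [{"ax":0,"ay":0,"az":-0.5,"x":-5,"y":-2,"z":60,"fingers":75},{"ax":0,"ay":0,"az":-0.5,"x":-5,"y":-2,"z":120,"fingers":75},{"ax":0,"ay":0,"az":-0.5,"x":-5,"y":-2,"z":156.5,"fingers":75},{"ax":0,"ay":0,"az":-0.5,"x":-5,"y":-2,"z":156.5,"fingers":60},{"ax":0,"ay":0,"az":-0.5,"x":-5,"y":-2,"z":156.5,"fingers":20}], "force": 40}}

```text
time: 45.2
tool_pos: [0.3394, -0.3066, 0.0433]
tcp_rot: [2.422, 1.999, 0.0]
contact_force: [-4.1, 7.2, 13.5]
width: 0.0353
```

>>> {"fn": "jog_arm", "kwargs": {"steps": [{"ax":0,"ay":0,"az":0,"x":0,"y":0,"z":0,"fingers":20},{"ax":0,"ay":0,"az":0,"x":0,"y":0,"z":0,"fingers":20},{"ax":0,"ay":0,"az":0,"x":0,"y":0,"z":-20,"fingers":20},{"ax":0,"ay":0,"az":0,"x":0,"y":0,"z":-80,"fingers":20},{"ax":0,"ay":0,"az":0,"x":0,"y":0,"z":-110,"fingers":20}], "force": 40}}

```text
time: 45.82
tool_pos: [0.3391, -0.3071, 0.1553]
tcp_rot: [2.421, 1.996, 0.001]
contact_force: [0.7, -1.1, -1.1]
width: 0.035
```

Run:
```python
from h import *
camera('side');camera('side');pocket('disc',-0.061,.155)
```

```text
disc -0.061 shift [438.5 218.7   0.5] [   0.     0.4 -104.6]
[ 0.3399 -0.3078  0.1558] [-0.74  0.17 -0.35  1.05 -0.    1.03] 0.035
```

>>> {"fn": "jog_arm", "kwargs": {"steps": [{"ax":0,"ay":0,"az":-10,"x":44,"y":22,"z":0,"fingers":20},{"ax":0,"ay":0,"az":-20,"x":88,"y":44,"z":0,"fingers":20},{"ax":0,"ay":0,"az":-30,"x":132,"y":66,"z":0,"fingers":20},{"ax":0,"ay":0,"az":-40,"x":176,"y":88,"z":0,"fingers":20},{"ax":0,"ay":0,"az":-50,"x":220,"y":110,"z":0,"fingers":20}], "force": 40}}

```text
time: 46.55
tool_pos: [0.4891, -0.1099, 0.1516]
tcp_rot: [1.344, 2.839, -0.0]
contact_force: [0.5, -0.8, -0.7]
width: 0.0352
```

Run:
```python
from h import *
camera('side');camera('side');pocket('disc',-0.061,.155)
```

```text
disc -0.061 shift [ 51.8 234.5  -3.3] [  0.1   0.  -54.1]
[ 0.4903 -0.1082  0.1514] [-0.22  0.26 -0.24  1.07  0.    0.66] 0.0348
```

>>> {"fn": "jog_arm", "kwargs": {"steps": [{"ax":0,"ay":0,"az":-10.6,"x":11,"y":48,"z":0,"fingers":20},{"ax":0,"ay":0,"az":-21.2,"x":22,"y":96,"z":0,"fingers":20},{"ax":0,"ay":0,"az":-31.8,"x":33,"y":144,"z":0,"fingers":20},{"ax":0,"ay":0,"az":-42,"x":43,"y":192,"z":0,"fingers":20},{"ax":0,"ay":0,"az":-52.5,"x":51,"y":230,"z":0,"fingers":20}], "force": 40}}

```text
time: 47.28
tool_pos: [0.6357, 0.074, 0.1513]
tcp_rot: [0.049, -3.141, 0.0]
contact_force: [0.2, -0.4, -1.5]
width: 0.0349
```

Run:
```python
from h import *
camera('side');camera('side');camera('side');snap('wrist','p11');pocket('disc',-.061,.050)
```

```text
disc -0.061 shift [ -3.8   8.  101.1] [-0.  -0.1 -2.2]
[0.6348 0.0729 0.1511] [ 0.11  0.54  0.17  1.2  -0.    0.09] 0.0353
```

View pics/p11.png

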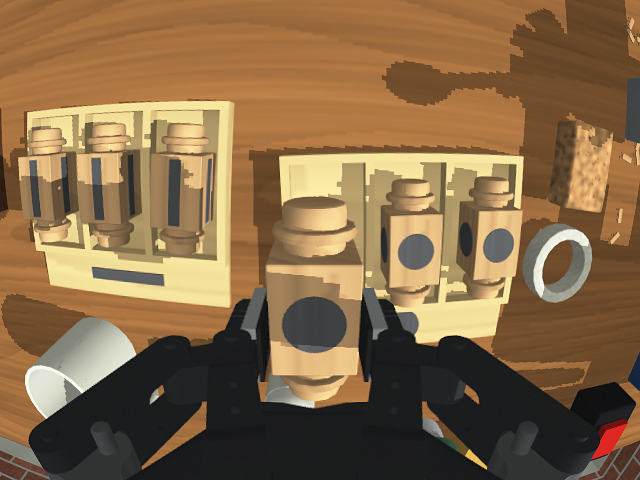

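>>> {"fn": "jog_arm", "kwargs": {"steps": [{"ax":0,"ay":0,"az":-2,"x":-3,"y":7,"z":30,"fingers":20},{"ax":0,"ay":0,"az":-2,"x":-3,"y":7,"z":70,"fingers":20},{"ax":0,"ay":0,"az":-2,"x":-3,"y":7,"z":92,"fingers":20},{"ax":0,"ay":0,"az":-2,"x":-3,"y":7,"z":101,"fingers":20},{"ax":0,"ay":0,"az":-2,"x":-3,"y":7,"z":101,"fingers":20}], "force": 40}}

```text
time: 48.1
tool_pos: [0.6376, 0.0793, 0.0512]
tcp_rot: [-0.093, 3.14, -0.0]
contact_force: [-0.1, 0.4, -1.3]
width: 0.0348
```

>>> {"fn": "jog_arm", "kwargs": {"steps": [{"ax":0,"ay":0,"az":0,"x":0,"y":0,"z":0,"fingers":20},{"ax":0,"ay":0,"az":0,"x":0,"y":0,"z":0,"fingers":50},{"ax":0,"ay":0,"az":0,"x":0,"y":0,"z":0,"fingers":50},{"ax":0,"ay":0,"az":0,"x":0,"y":0,"z":-25,"fingers":50},{"ax":0,"ay":0,"az":0,"x":0,"y":0,"z":-85,"fingers":55}], "force": 40}}

```text
time: 48.72
tool_pos: [0.6361, 0.0799, 0.1345]
tcp_rot: [0.096, -3.135, 0.001]
contact_force: [1.1, 0.5, -0.4]
width: 0.0468
```

>>> {"fn": "jog_arm", "kwargs": {"steps": [{"ax":0,"ay":0,"az":0,"x":0,"y":0,"z":-60,"fingers":60},{"ax":0,"ay":0,"az":0,"x":20,"y":0,"z":-110,"fingers":60},{"ax":0,"ay":0,"az":0,"x":60,"y":-30,"z":-160,"fingers":60},{"ax":0,"ay":0,"az":0,"x":100,"y":-50,"z":-160,"fingers":60},{"ax":0,"ay":0,"az":0,"x":120,"y":-50,"z":-160,"fingers":60}]}}

```text
time: 49.35
tool_pos: [0.5197, 0.0216, 0.2973]
tcp_rot: [-0.093, 3.138, -0.0]
contact_force: [0.6, 0.1, 0.2]
width: 0.0514
```

Run:
```python
from h import *
camera('side');camera('side');snap('wrist','f1');snap('scene','f2');snap('side','f3')
def loc(t,p):
    x,y,w=T[t];d=np.array(p[:2])-[x,y];c,s=np.cos(w),np.sin(w);return np.array([c*d[0]+s*d[1],-s*d[0]+c*d[1]])
print(observe()['tool_pos'])
for n in ('scene','side'):
  camera(n);m=camera_model(n)
  for q,t in (('disc1','disc'),('bar1','bar')):
    for r in outline_of(n,q):
      if r['confidence']<.4: continue
      bz=max(((lambda a:(a[1],z,a[0]))(fit_pillar(n,r['mask'],m,z)) for z in (.024,.03)),key=lambda a:a[0])
      v=bz[2];print(n,q,round(r['confidence'],2),'z',bz[1],'IoU',round(bz[0],3),'local',loc(t,v).round(4),'yaw',round(np.degrees(v[2]-T[t][2]+.8)%180-45.8,1))
  for q in ('lever_knob','chisel_mid','chisel','glue','mug','sanding_block','slice','tape'):
    r=tip_of(n,q);print(n,q,[(np.round(a['xy']).astype(int).tolist(),a['confidence']) for a in r[:1]])
```

```text
[0.52163978 0.02302443 0.29578086]
scene disc1 0.68 z 0.024 IoU 0.928 local [ 0.002  -0.0636] yaw -0.5
scene disc1 0.68 z 0.024 IoU 0.929 local [0.0049 0.0587] yaw 0.9
scene disc1 0.66 z 0.024 IoU 0.892 local [ 0.0061 -0.0036] yaw 0.3
scene bar1 0.93 z 0.024 IoU 0.918 local [0.0048 0.0596] yaw -1.4
scene bar1 0.81 z 0.024 IoU 0.929 local [ 0.0036 -0.0609] yaw 1.8
scene bar1 0.63 z 0.024 IoU 0.925 local [0.0052 0.0008] yaw 1.0
scene lever_knob [([486, 213], 0.7)]
scene chisel_mid [([198, 269], 0.57)]
scene chisel [([183, 271], 0.8)]
scene glue [([359, 337], 0.76)]
scene mug [([282, 331], 0.8)]
scene sanding_block [([445, 272], 0.9)]
scene slice [([435, 216], 0.94)]
scene tape [([450, 296], 0.97)]
side disc1 0.97 z 0.024 IoU 0.794 local [0.0063 0.0007] yaw 3.6
side disc1 0.86 z 0.024 IoU 0.828 local [ 0.003  -0.0613] yaw 0.0
side disc1 0.84 z 0.024 IoU 0.869 local [0.0019 0.0636] yaw -1.7
side disc1 0.73 z 0.024 IoU 0.795 local [-0.0614  0.1422] yaw -31.9
side disc1 0.66 z 0.03 IoU 0.482 local [-0.1033 -0.5405] yaw 87.8
side disc1 0.56 z 0.03 IoU 0.271 local [-0.0566 -0.0695] yaw 110.2
side bar1 0.72 z 0.024 IoU 0.9 local [ 0.0027 -0.0585] yaw 1.8
side bar1 0.71 z 0.024 IoU 0.909 local [0.0019 0.0029] yaw 2.4
side bar1 0.71 z 0.024 IoU 0.858 local [0.001  0.0624] yaw -0.4
side bar1 0.51 z 0.024 IoU 0.469 local [0.0504 0.7165] yaw 66.0
side lever_knob [([224, 165], 0.48)]
side chisel_mid [([423, 360], 0.93)]
side chisel [([440, 374], 0.61)]
side glue [([358, 239], 0.56)]
side mug [([406, 273], 0.9)]
side sanding_block [([246, 227], 0.92)]
side slice [([175, 253], 0.84)]
side tape [([439, 374], 0.6)]
```

View pics/f1.png

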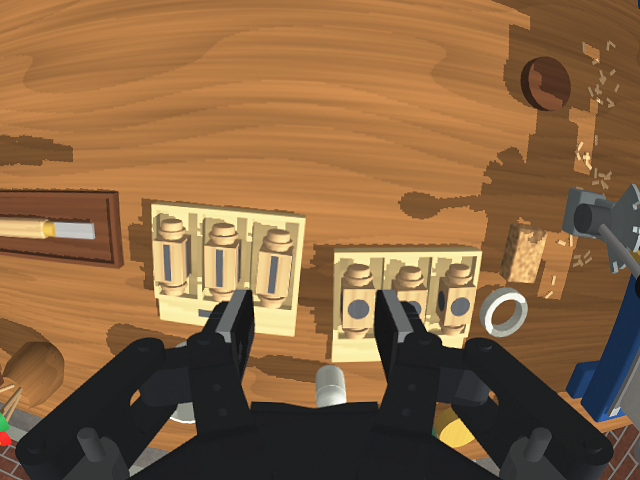

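View pics/f2.png

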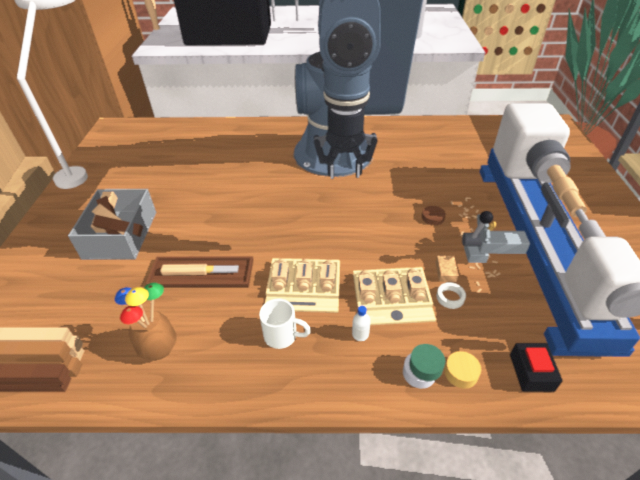

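View pics/f3.png

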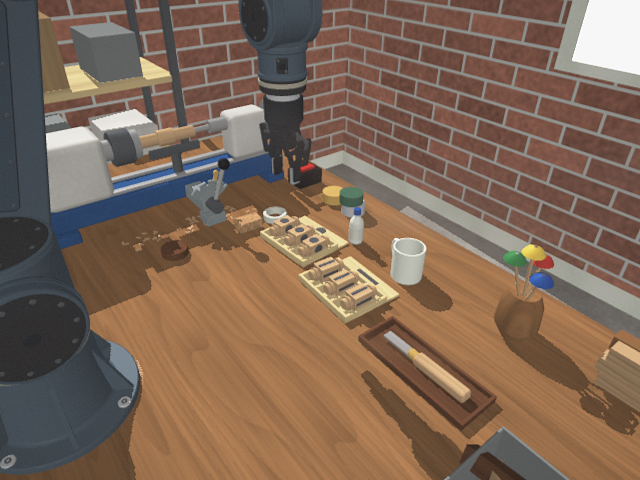

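Run:
```python
from h import *
print('chisel_mid',onz('side',[423,360],.017),onz('scene',[198,269],.017),'trough ~(.572,-.352)')
print('knob',tri(('scene',[486,216]),('side',[223.5,164])),'angle',np.arctan2(tri(('scene',[486,216]),('side',[223.5,164]))[0][0]-.5085,.113))
s=observe();print(s['qvel'].round(4))
sign_off()
```

```text
chisel_mid [ 0.57865139 -0.34627937  0.017     ] [ 0.57385097 -0.35808118  0.017     ] trough ~(.572,-.352)
knob (array([0.54853406, 0.36190414, 0.17343458]), [np.float64(2.0187028957857195e-05), np.float64(2.0187028957913306e-05)]) angle 0.34048595129226666
[-0.0009  0.0008 -0.0002  0.0002 -0.0001  0.0021]
the job is handed in; nothing more can be done
```

I threw the spindle-lock lever into the brass-marked notch, then laid the chisel lengthwise in the trough. After that I sorted all six pillars, three disc and three bar, each into its own pocket of the matching tray. I handed the job in at about 50 s.

What the last checks showed:
- **Lever:** measured at about 0.34 rad, against 0.35 for the notch.
- **Chisel:** its middle is within about 7 mm of the trough centre both along and across, and the cameras show it lying flat.
- **Pillars:** every pillar fits best at pocket-floor height. Each is within about 7 mm lengthwise of its pocket centre and a few degrees of straight.
- **Glue, mug, cork block, slice and tape:** the final pictures show them standing where they were. The side camera's tape detection landed on the chisel, so for the tape I went by the scene camera and the picture.
- **Gripper:** it was clear of everything and the arm was still at hand-in.

The side camera also gave a few false pillar detections: one fitted moderately well (0.79 overlap) and two or three poorly. Its picture shows no loose pillar, so I set them aside. I saw no pillar knocked aside during the run, and no lost grip.

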